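# Load the orifice plates in the air flow bench

### The arm

A 7-joint arm with a two-finger parallel gripper is mounted at the origin on the work surface. World frame = base frame: x ahead of the robot, y to its left, z up, the work surface at z = 0. Lengths are in m, angles in rad, forces in N, time in s.
With the tool pointing down it reaches from about 0.4 to 0.85 m from the base axis. Payload 10.4 kg.
Tool frame: the origin (TCP) lies at the very end of the fingers, on their centre line; the grasp point (between the pads) lies 19 mm behind it (manip.grip_point_offset is the distance from the TCP to the grasp point, in m); z points along the fingers, y is the line along which they close (so a half turn about z gives the same grasp; the last joint's range is limited). The gripper opens to 85 mm and grips with 20 to 120 N. Pads are 22 mm wide; open, the fingers measure 114 mm over their backs; the gripper's body (76 mm by 85 mm) begins 54 mm behind the grasp point. The pads swing forward as they close: fully open they stand 13 mm farther back than shut.
Start: joints at [1.231, 0.332, -0.065, 1.46, 0.022, 1.35, -0.088], TCP at [0.195, -0.594, 0.231] pointing down, gripper open.
Joint ranges: [-2.6, 2.6], [-0.5, 2.12], [-1.47, 1.34], [0.16, 2.42], [-1.27, 4.41], [0.06, 2.06], [-2.6, 2.6]. Speed limits (rad/s): [2.22, 2.22, 2.79, 2.79, 3.14, 3.14, 3.14].

### API

Orientations are given as a unit quaternion [x, y, z, w].
In Python, from workcell import manip gives the robot as it stands. The module is installed in compiled form; this text tells all that it offers.
- The arm moves only by the shell command python3 -m inch 'ROWS' [OPENING] [FORCE]. ROWS is JSON, a list of rows, each a list of 2 entries, a list of its own where there are three numbers: the shift along the tool's x, y, z each as a share of 0.08 m, from -1 to 1, then the turn, a rotation vector about the tool's x, y, z each as a share of 45 degrees, from -1 to 1. A call has exactly 10 rows; each row is the pose to reach, as a shift and turn from the pose commanded when the call began, along the tool's axes at that moment; what a row does not reach only later rows make up. A row lasts 1/10 s, in which the tool goes at most 50 mm and 8.59 degrees, less where a joint would pass 70% of its speed; a pose out of reach is approached as far as the arm can. A call with a number of a shift or a turn outside -1 to 1 is refused whole. A call with a gripper value outside its range is refused whole. OPENING is the opening, from 0 (shut) to 1 (fully open), set as the call begins (- or left out, the last holds). The fingers move at their own pace and stop on an object; FORCE is the grip in N (left out, the last holds). Time passes only in rows, so rows that repeat a pose let the fingers close, or fill a call up. It gives the time, the measured TCP pose, the force, the opening and the grip force at its end, in the units of the state.
- manip.get_obs(): the state, without advancing time (a new reading comes with each control period).
- manip.camera(name): name is "scene" or "top"; returns the picture (420x560x3 uint8, red, green, blue); there is no depth.
- manip.camera_params(name): a dict with "fov_y" (degrees; the focal length in pixels is half the picture's height over the tangent of half this angle, whatever the lens; pixels are square), "cx", "cy" (the principal point, pixels), "camera_from_world" (4x4, takes a point from world to camera coordinates). Camera axes: x right, y up, looking along -z (the intrinsics and any distortion apply to the point x, -y, -z); pixel columns grow to the right and rows downward; lengths in m; the calibration is good to about 2 mm. A picture is of the moment at which its call begins. camera_params takes no time and is no camera call.
- manip.hand_in(): hands the job in; it is judged then, once.
The state is a dict: "clock": time; "joint_pos": joint angles; "joint_velocities": joint speeds; "tau": joint torques, N m; "position": TCP position; "ee_rot": TCP orientation; "ft_force": force on the tool from outside, world axes, zero at the start; "torque": the same for the moment, N m; "grip_width": opening from 0.0 (shut) to 1.0 (fully open); "grasp_force": force on a finger pad.
Only numpy, scipy, OpenCV 4.12 (cv2) and the standard library are available. Lean on these libraries where they do the work, as an engineer would, in place of code of your own. Each camera call takes 0.05 s, during which the arm holds its last target. There are 200 camera calls.

### The job

Shut the air valve, then slide every orifice plate on the bench into a lane of its own in the rack, its leading edge lifting the yellow sprung clip and going under it until the plate is fully home at the stop, lying flat and straight in the lane. Do not lift or press the clips with the gripper. When all plates are home, open the valve half-way, to 45 degrees, and leave the other things on the bench alone.

Things in the scene. Friction and masses are not known exactly. Their poses are not given: they have to be found in the camera images.
- plate1_grip (a point): orifice plate 1 (None when absent): stiff flat aluminium plate, 130 long x 60 wide x 6 mm, about 150 g, leading edge rounded, with an upright orange grip lug at its tail. Point: lug centre, 24 mm above the plate's underside, 7 mm in from the tail edge. x: along the plate to its leading edge, 123 mm ahead; y across; z up. Lug: 10 mm thick along x, 40 mm wide along y, its top 18 mm above the point. Any plate may go in any lane
- plate2_grip (a point): orifice plate 2 (None when absent): stiff flat aluminium plate, 130 long x 60 wide x 6 mm, about 150 g, leading edge rounded, with an upright orange grip lug at its tail. Point: lug centre, 24 mm above the plate's underside, 7 mm in from the tail edge. x: along the plate to its leading edge, 123 mm ahead; y across; z up. Lug: 10 mm thick along x, 40 mm wide along y, its top 18 mm above the point. Any plate may go in any lane
- plate3_grip (a point): orifice plate 3 (None when absent): stiff flat aluminium plate, 130 long x 60 wide x 6 mm, about 150 g, leading edge rounded, with an upright orange grip lug at its tail. Point: lug centre, 24 mm above the plate's underside, 7 mm in from the tail edge. x: along the plate to its leading edge, 123 mm ahead; y across; z up. Lug: 10 mm thick along x, 40 mm wide along y, its top 18 mm above the point. Any plate may go in any lane
- plate4_grip (a point): orifice plate 4 (None when absent): stiff flat aluminium plate, 130 long x 60 wide x 6 mm, about 150 g, leading edge rounded, with an upright orange grip lug at its tail. Point: lug centre, 24 mm above the plate's underside, 7 mm in from the tail edge. x: along the plate to its leading edge, 123 mm ahead; y across; z up. Lug: 10 mm thick along x, 40 mm wide along y, its top 18 mm above the point. Any plate may go in any lane
- rack: orifice rack, fixed: white board, 135 mm behind to 112 mm ahead of its origin, 290 mm wide, smooth (plates slide easily), top 8 mm above the table; origin at table height, x the way plates are slid in. Four blue lanes along x, 72 mm apart (1 at +y to 4 at -y), no side walls, each with a yellow clip at its far end. A stop 9 mm high crosses the far ends of all lanes, its face 60 mm ahead of the origin
- seat1 (a point): where the lug centre of a plate fully home in lane 1 lies, 24 mm above the lane's surface; x is the way the plate is slid in, y across the lane, z up. The rack board begins 72 mm behind this point; the stop that meets the plate's leading edge is 123 mm ahead
- clip1 (a joint): lift of lane 1's sprung clip, rad: 0 shut, about 0.06 with a plate under it. Leaf 44 mm wide, hinged 148 mm ahead of the seat point, 20 mm above the table; pressing edge 93 mm ahead, 2.5 mm above the lane when shut; from there a lip slopes up towards the robot, ending 70 mm ahead, 14 mm above the lane. Presses with 2 to 4 N; a plate slides in with under 15 N
- seat2 (a point): where the lug centre of a plate fully home in lane 2 lies, 24 mm above the lane's surface; x is the way the plate is slid in, y across the lane, z up. The rack board begins 72 mm behind this point; the stop that meets the plate's leading edge is 123 mm ahead
- clip2 (a joint): lift of lane 2's sprung clip, rad: 0 shut, about 0.06 with a plate under it. Leaf 44 mm wide, hinged 148 mm ahead of the seat point, 20 mm above the table; pressing edge 93 mm ahead, 2.5 mm above the lane when shut; from there a lip slopes up towards the robot, ending 70 mm ahead, 14 mm above the lane. Presses with 2 to 4 N; a plate slides in with under 15 N
- seat3 (a point): where the lug centre of a plate fully home in lane 3 lies, 24 mm above the lane's surface; x is the way the plate is slid in, y across the lane, z up. The rack board begins 72 mm behind this point; the stop that meets the plate's leading edge is 123 mm ahead
- clip3 (a joint): lift of lane 3's sprung clip, rad: 0 shut, about 0.06 with a plate under it. Leaf 44 mm wide, hinged 148 mm ahead of the seat point, 20 mm above the table; pressing edge 93 mm ahead, 2.5 mm above the lane when shut; from there a lip slopes up towards the robot, ending 70 mm ahead, 14 mm above the lane. Presses with 2 to 4 N; a plate slides in with under 15 N
- seat4 (a point): where the lug centre of a plate fully home in lane 4 lies, 24 mm above the lane's surface; x is the way the plate is slid in, y across the lane, z up. The rack board begins 72 mm behind this point; the stop that meets the plate's leading edge is 123 mm ahead
- clip4 (a joint): lift of lane 4's sprung clip, rad: 0 shut, about 0.06 with a plate under it. Leaf 44 mm wide, hinged 148 mm ahead of the seat point, 20 mm above the table; pressing edge 93 mm ahead, 2.5 mm above the lane when shut; from there a lip slopes up towards the robot, ending 70 mm ahead, 14 mm above the lane. Presses with 2 to 4 N; a plate slides in with under 15 N
- lever (a joint): opening of the air ball valve, rad: 0 shut (red lever square across the blue pipe), 1.571 fully open (lever along the pipe). It opens clockwise as seen from above, turns stiffly (0.15 N m) and stays where it is left
- lever_grip (a point): middle of the valve lever's red sleeve, 80 mm from the pivot, 108 mm above the table; x points along the lever away from the pivot, z up. Sleeve 62 mm long, 16 mm wide, 16 mm high, with 25 mm or more free under it
- valve_pivot (a point): on the upright axis of the valve lever, at lever height, 108 mm above the table; x runs along the blue pipe, the way the fully open lever points. Fixed stand 200 x 70 mm, pipe 240 mm long, top of the pipe 73 mm, of the brass body 80 mm above the table
- wheel_a: bystander, to be left alone: a steel compressor wheel, 60 mm across, 28 mm high, lying on its back; origin under its centre, on the table
- wheel_b: bystander, to be left alone: a smaller compressor wheel, 48 mm across, 28 mm high; origin under its centre, on the table
- bearing_ring: bystander, to be left alone: a dark steel bearing ring, 64 mm outside, 18 mm high; origin under its centre, on the table
- parts_box: bystander, to be left alone: a red box, 60 x 120 x 35 mm; origin under its centre, on the table
- oil_bottle: bystander, to be left alone: a white oil bottle with a blue cap, 54 mm across, 130 mm high; origin under its centre, on the table
- spanner: bystander, to be left alone: a steel spanner about 130 mm long, lying along its x axis; origin on its underside
Mind the look-alikes: they are no part of the job. Leave any turquoise look-alike of the part that bears plate2_grip alone.

How it is judged:
By the outcome, as a careful person would: the job done as asked, in the order asked, and still so for the second after the job is handed in, with the robot touching nothing.
Of plate1, plate2, plate3, plate4 only 3 to 4 are there at a start; the rules pass over those that are not, and their reading is None.
At some moment in a run one of plate1, plate2, plate3, plate4 may be knocked a few centimetres aside while the robot is not near it.
Once in a run the grip may slacken for a moment while it holds something.
It also fails if it takes over 208 s, if anything falls off the work surface, if the arm or the gripper's body presses on something with over 40 N, if the wrist force passes 120 N, or if a joint passes its speed limit or range.

## Working session

There is one attempt and no reset: what is moved stays moved. The work goes in short steps, Python scripts to look and compute and a shell command to move; the robot and the scene stay as the last step left them, time stands still between calls to the robot, and variables do not carry over. Pictures are saved under pics/ and viewed, at most 14 in all, crops included, and the job is handed in when it is done.

```bash
mkdir -p pics; python3 - <<'E'
from workcell import manip
import cv2,numpy as np
for n in("scene","top"):
    im=manip.camera(n); cv2.imwrite(f"pics/{n}0.png",im[:,:,::-1]); p=manip.camera_params(n)
    print(n,{k:(np.round(v,4).tolist() if k=="camera_from_world" else v) for k,v in p.items()})
o=manip.get_obs(); print({k:np.round(v,3).tolist() for k,v in o.items()}, manip.grip_point_offset)
E
```

```text
scene {'fov_y': 54.27089239624733, 'cx': 281.00195611100054, 'cy': 200.97400007716857, 'camera_from_world': [[0.7606, 0.6492, -0.0091, -0.5012], [-0.4577, 0.5461, 0.7016, 0.1269], [0.4604, -0.5295, 0.7125, -1.5049], [0.0, 0.0, 0.0, 1.0]]}
top {'fov_y': 53.90920174691191, 'cx': 286.33449397384743, 'cy': 206.73025279621027, 'camera_from_world': [[-0.0156, -0.9997, 0.0179, 0.0919], [0.995, -0.0137, 0.0986, -0.5786], [-0.0984, 0.0193, 0.995, -1.1703], [0.0, 0.0, 0.0, 1.0]]}
{'clock': 0.1, 'joint_pos': [1.231, 0.333, -0.065, 1.461, 0.022, 1.35, -0.089], 'joint_velocities': [0.001, -0.001, -0.001, -0.002, -0.0, -0.0, 0.0], 'tau': [0.0, -62.675, 0.048, -39.243, 0.016, 0.007, 0.0], 'position': [0.195, -0.594, 0.231], 'ee_rot': [0.987, 0.158, -0.0, -0.001], 'ft_force': [0.121, -0.095, 0.247], 'torque': [0.027, 0.009, 0.012], 'grasp_force': 0.0, 'grip_width': 0.999} 0.0187
```

View pics/scene0.png

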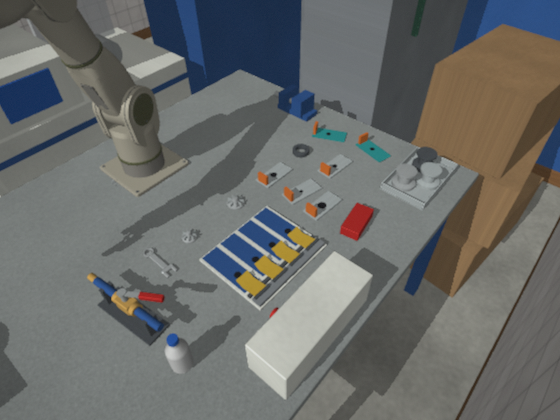

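View pics/top0.png

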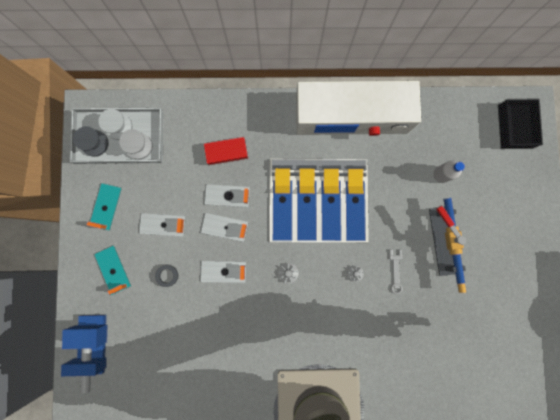

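The top view shows four silver plates with orange lugs at (241,195), (237,230), (181,225) and (238,272). The two turquoise look-alikes at (105,205) and (112,268) are to be left alone. The rack's lanes are at u≈282, 307, 331 and 355, all empty, with the clips at v≈180. The valve pivot is near (455,235) with its red lever at (446,216). Other red things are the box at (226,150) and a knob at (375,130).

```bash
cat > h.py <<'E'
import numpy as np,cv2
from workcell import manip
def cam(n):
    p=manip.camera_params(n); return p,210/np.tan(np.radians(p["fov_y"]/2)),np.array(p["camera_from_world"])
def ray(n,u,v):
    p,f,T=cam(n); R=T[:3,:3]; d=R.T@np.array([(u-p["cx"])/f,-(v-p["cy"])/f,-1]); return -R.T@T[:3,3],d
def onz(n,u,v,z):
    c,d=ray(n,u,v); return c+d*(z-c[2])/d[2]
def px(n,P):
    p,f,T=cam(n); q=T[:3,:3]@np.array(P)+T[:3,3]; return p["cx"]-f*q[0]/q[2],p["cy"]+f*q[1]/q[2]
def two(a,b):
    (c1,d1),(c2,d2)=ray("scene",*a),ray("top",*b); A=np.array([d1,-d2]).T; s=np.linalg.lstsq(A,c2-c1,rcond=None)[0]
    x,y=c1+d1*s[0],c2+d2*s[1]; return (x+y)/2,np.linalg.norm(x-y)
RNG={"orange":((5,150,150),(16,255,255)),"red":((0,170,90),(3,255,255)),"blue":((105,140,40),(125,255,255)),"yellow":((19,150,120),(30,255,255))}
def blobs(im,c,amin=15):
    h=cv2.cvtColor(im,cv2.COLOR_RGB2HSV); m=cv2.inRange(h,*RNG[c])
    if c=="red": m|=cv2.inRange(h,(176,170,90),(180,255,255))
    cs,_=cv2.findContours(m,cv2.RETR_EXTERNAL,cv2.CHAIN_APPROX_NONE)
    return [(k,cv2.minAreaRect(k),cv2.contourArea(k)) for k in cs if cv2.contourArea(k)>amin]
E
python3 - <<'E'
from h import *
ims={n:cv2.cvtColor(cv2.imread(f"pics/{n}0.png"),cv2.COLOR_BGR2RGB) for n in("scene","top")}
for n in ims:
  for c in RNG:
    print(n,c)
    for k,r,a in blobs(ims[n],c):
        z={"orange":.03,"red":.116,"blue":.008,"yellow":.02}[c]
        b=cv2.boxPoints(r); print("  px",np.round(r[0],1),np.round(r[1],1),"xy",np.round(onz(n,*r[0],z)[:2],3),"area",a)
t=ims["top"];s=ims["scene"]
A=cv2.resize(t[185:305,190-40:250],None,fx=3.9,fy=3.9,interpolation=2) 
B=cv2.resize(t[190:300,400:500],None,fx=3.9,fy=3.9,interpolation=2); C=cv2.resize(s[260:360,70:190],None,fx=3.3,fy=3.3,interpolation=2)
W=np.zeros((600,800,3),np.uint8)
def put(i,x,y): 
    i=i[:600-y,:800-x]; W[y:y+i.shape[0],x:x+i.shape[1]]=i
put(A,0,0);put(B,400,0);D=C[:,:]; 
cv2.imwrite("pics/crop1.png",W[:470,:,::-1]); cv2.imwrite("pics/crop2.png",C[:,:,::-1])
E
```

```text
scene orange
  px [310.7 209.2] [13.3  8. ] xy [0.615 0.197] area 72.0
  px [288. 193.] [12.7  7.1] xy [0.513 0.207] area 55.0
  px [261.9 177.3] [11.1  7.5] xy [0.394 0.209] area 54.0
  px [324.5 168.4] [ 8.5 10.3] xy [0.532 0.385] area 57.5
scene red
  px [150.8 296.7] [23.9  7.1] xy [ 0.545 -0.348] area 141.0
  px [355.9 220.7] [20.1 36.2] xy [0.787 0.177] area 616.5
scene blue
  px [172.  339.5] [11. 10.] xy [ 0.612 -0.364] area 95.5
  px [148.2 318.9] [31.8  9.2] xy [ 0.52  -0.368] area 230.0
  px [103.8 285.9] [22.6  8.4] xy [ 0.343 -0.387] area 144.5
  px [229.2 268.1] [53.4 17.6] xy [ 0.566 -0.12 ] area 577.0
  px [246.5 252.6] [50.6 16.2] xy [ 0.566 -0.048] area 516.0
  px [423.2 257.2] [12.4 76.5] xy [0.972 0.272] area 588.0
  px [260.7 236.6] [43.  15.1] xy [0.557 0.024] area 472.0
  px [278.7 225. ] [48.3 14.1] xy [0.568 0.095] area 427.0
  px [548.  145.5] [51. 22.] xy [1.09  1.057] area 565.5
  px [ 47.1 143.2] [  4.9 107.3] xy [-0.398 -0.164] area 432.0
  px [27.8 95. ] [38.4 58.2] xy [-0.806 -0.043] area 2033.5
  px [506.   25.5] [ 51. 106.] xy [0.576 2.066] area 3137
[... 1040 characters left out ...]

  px [355.  216.5] [16. 45.] xy [ 0.55  -0.119] area 703.5
  px [331.  216.5] [16. 45.] xy [ 0.551 -0.048] area 686.0
  px [306. 216.] [44. 16.] xy [0.554 0.026] area 689.5
  px [282. 216.] [16. 44.] xy [0.555 0.096] area 688.5
  px [459.  166.5] [7. 8.] xy [ 0.696 -0.437] area 44.5
  px [336. 128.] [ 6. 42.] xy [ 0.818 -0.07 ] area 223.5
top yellow
  px [461.4 287.8] [5.6 4.4] xy [ 0.339 -0.418] area 16.0
  px [455.1 241.8] [21.4 10.2] xy [ 0.471 -0.408] area 92.5
  px [355.  180.5] [23. 14.] xy [ 0.656 -0.12 ] area 296.0
  px [331.  180.5] [23. 14.] xy [ 0.656 -0.049] area 299.5
  px [307.  180.5] [23. 14.] xy [0.657 0.021] area 299.5
  px [282. 180.] [14. 24.] xy [0.66  0.095] area 292.5
```

View pics/crop1.png

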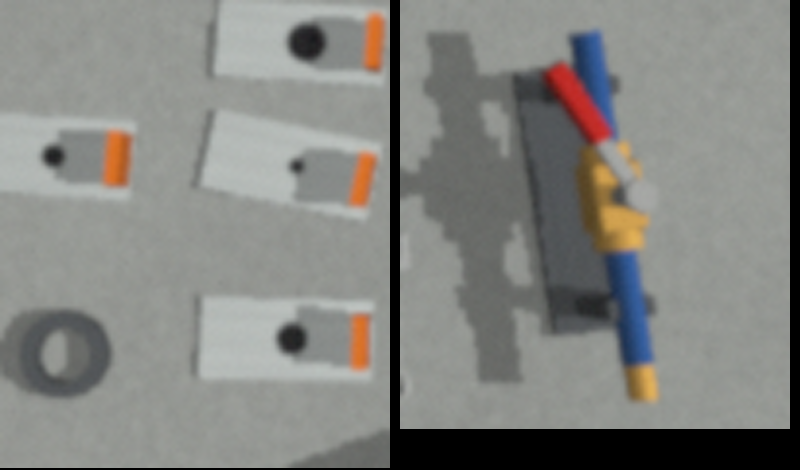

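View pics/crop2.png

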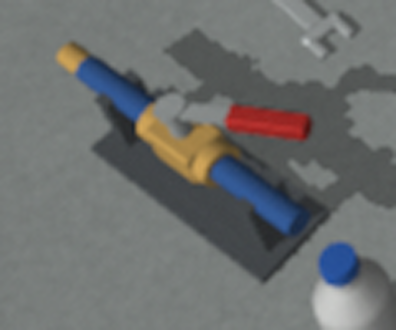

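The crops show the lever sleeve at top (445,216), swung counter-clockwise off the pipe's far end, with the pivot cap at about (461,240). Shut is therefore with the lever pointing to +y. The four silver plates have their lugs on the −y side.

```bash
python3 - <<'E'
from h import *
ims={n:cv2.cvtColor(cv2.imread(f"pics/{n}0.png"),cv2.COLOR_BGR2RGB) for n in("scene","top")}
rs=two((150.8,296.7),(445,216)); print("sleeve",rs)
pv=two((70+175/3.3,260+108/3.3),(461,240)); print("pivot",pv)
# pipe ends: two-view
e1=two((70+68/3.3,260+55/3.3),(461.5,289)); e2=two((70+295/3.3,260+218/3.3),(449,202)); print("pipe",e1,e2)
d=e2[0]-e1[0]; print("pipe ang",np.degrees(np.arctan2(d[1],d[0]))); l=rs[0]-pv[0]; print("lever ang,len",np.degrees(np.arctan2(l[1],l[0])),np.hypot(*l[:2]))
# top-only lever angle via PCA of sleeve
for n in ims:
  for k,r,a in blobs(ims[n],"red"):
    if n=="scene" and r[0][0]>200 or n=="top" and r[0][0]<400: continue
    P=np.array([onz(n,*q,.108)[:2] for q in k[:,0]]); w,V=np.linalg.eigh(np.cov(P.T)); print(n,"sleeve dir",np.degrees(np.arctan2(V[1,1],V[0,1])),P.mean(0))
# plates: bright mask rects in top, table plane
t=ims["top"]; hs=cv2.cvtColor(t,cv2.COLOR_RGB2HSV)
for lug in((241.5,272),(242.5,230.5),(179.5,225),(245.5,195)):
  k=min(blobs(t,"orange"),key=lambda b:np.hypot(b[1][0][0]-lug[0],b[1][0][1]-lug[1]))[0]
  P=np.array([onz("top",*q,.042)[:2] for q in k[:,0]]);w,V=np.linalg.eigh(np.cov(P.T)); print("lug z=.042 mean",P.mean(0).round(3),"wide dir",np.degrees(np.arctan2(V[1,1],V[0,1])).round(1),"len",np.ptp(P@V[:,1]).round(3))
m=((hs[:,:,2]>150)&(hs[:,:,1]<40)).astype(np.uint8)
for k in cv2.findContours(m,0,1)[0]:
  r=cv2.minAreaRect(k)
  if 130<r[0][0]<260 and 180<r[0][1]<290 and cv2.contourArea(k)>200:
    P=np.array([onz("top",*q,.006)[:2] for q in cv2.boxPoints(r)]); print("plate c",P.mean(0).round(3),"edges",[(np.degrees(np.arctan2(*(P[i+1]-P[i])[::-1])).round(1),np.linalg.norm(P[i+1]-P[i]).round(3)) for i in(0,1)])
# rack: lane centre lines (blue) & clip
for k,r,a in blobs(t,"blue"):
  if 270<r[0][0]<365 and a>600:
    P=np.array([onz("top",*q,.008)[:2] for q in k[:,0]]); lo,hi=P[:,0].min(),P[:,0].max()
    f=lambda x:P[abs(P[:,0]-x)<.015]; mid=lambda x:(f(x)[:,1].min()+f(x)[:,1].max())/2
    print("lane x",lo.round(3),hi.round(3),"y near",mid(lo+.03).round(4),"y far",mid(hi-.03).round(4))
m2=((hs[:,:,2]>165)&(hs[:,:,1]<40)).astype(np.uint8); ys,xs=np.where(m2[150:250,262:376]); print("rack rows",ys.min()+150,ys.max()+150,"cols",xs.min()+262,xs.max()+262, onz("top",319,ys.max()+150.5,.008)[:2], onz("top",319,ys.min()+149.5,.008)[:2])
E
```

```text
sleeve (array([ 0.54031103, -0.34583106,  0.10945805]), np.float64(0.0008928940560136483))
pivot (array([ 0.47615087, -0.38437032,  0.1082017 ]), np.float64(0.0038236102408273297))
pipe (array([ 0.3386015 , -0.40084283,  0.0646849 ]), np.float64(0.004306663161902605)) (array([ 0.58635962, -0.3749433 ,  0.06144163]), np.float64(0.008747744351268369))
pipe ang 5.9677705437986015
lever ang,len 30.99209454783703 0.07484518060485047
scene sleeve dir -150.55837842406416 [ 0.53936214 -0.34571756]
top sleeve dir -147.5122109942926 [ 0.54057418 -0.34596545]
lug z=.042 mean [0.395 0.212] wide dir 177.7 len 0.034
lug z=.042 mean [0.512 0.209] wide dir 165.2 len 0.034
lug z=.042 mean [0.53  0.388] wide dir 175.5 len 0.035
lug z=.042 mean [0.613 0.201] wide dir 175.1 len 0.035
plate c [0.643 0.417] edges [(np.float64(-76.5), np.float64(0.53)), (np.float64(-167.5), np.float64(0.787))]
lane x 0.484 0.617 y near -0.118 y far -0.1204
lane x 0.485 0.618 y near -0.0473 y far -0.0492
lane x 0.489 0.619 y near 0.0262 y far 0.0248
lane x 0.49 0.62 y near 0.0967 y far 0.0957
rack rows 158 242 cols 269 368 [ 0.47527386 -0.01100109] [ 0.72835381 -0.01692136]
```

Candidates in the top view:
- **Lever:** the red sleeve at (445,216). The red box at (226,150) and the knob at (375,130) are not it.
- **Plates:** the silver ones at (241,272), (242,230), (180,225) and (245,195). The turquoise ones at (96,225) and (116,289) are not.

The crops confirm both choices. Next I move to the valve.

```bash

python3 -m inch '[[[0.1,-0.03,0],[0,0,0]],[[0.2,-0.06,0],[0,0,0]],[[0.3,-0.1,0],[0,0,0]],[[0.4,-0.13,0],[0,0,0]],[[0.5,-0.16,0],[0,0,0]],[[0.6,-0.19,0],[0,0,0]],[[0.7,-0.22,0],[0,0,0]],[[0.8,-0.26,0],[0,0,0]],[[0.9,-0.29,0],[0,0,0]],[[1,-0.32,0],[0,0,0]]]' 0.6 40
python3 -m inch '[[[0.1,-0.03,0],[0,0,0]],[[0.2,-0.06,0],[0,0,0]],[[0.3,-0.1,0],[0,0,0]],[[0.4,-0.13,0],[0,0,0]],[[0.5,-0.16,0],[0,0,0]],[[0.6,-0.19,0],[0,0,0]],[[0.7,-0.22,0],[0,0,0]],[[0.8,-0.26,0],[0,0,0]],[[0.9,-0.29,0],[0,0,0]],[[1,-0.32,0],[0,0,0]]]' >/dev/null
python3 -m inch '[[[0.1,-0.03,0],[0,0,0]],[[0.2,-0.06,0],[0,0,0]],[[0.3,-0.1,0],[0,0,0]],[[0.4,-0.13,0],[0,0,0]],[[0.5,-0.16,0],[0,0,0]],[[0.6,-0.19,0],[0,0,0]],[[0.7,-0.22,0],[0,0,0]],[[0.8,-0.26,0],[0,0,0]],[[0.9,-0.29,0],[0,0,0]],[[1,-0.32,0],[0,0,0]]]'  >/dev/null
python3 -m inch '[[[0.1,-0.03,0],[0,0,0]],[[0.2,-0.06,0],[0,0,0]],[[0.3,-0.1,0],[0,0,0]],[[0.4,-0.13,0],[0,0,0]],[[0.5,-0.16,0],[0,0,0]],[[0.6,-0.19,0],[0,0,0]],[[0.7,-0.22,0],[0,0,0]],[[0.8,-0.26,0],[0,0,0]],[[0.9,-0.29,0],[0,0,0]],[[1,-0.32,0],[0,0,0]]]' >/dev/null
python3 -m inch '[[[0.1,-0.03,0],[0,0,-0.03]],[[0.2,-0.06,0],[0,0,-0.06]],[[0.3,-0.1,0],[0,0,-0.1]],[[0.4,-0.13,0],[0,0,-0.13]],[[0.5,-0.16,0],[0,0,-0.16]],[[0.6,-0.19,0],[0,0,-0.19]],[[0.7,-0.22,0],[0,0,-0.22]],[[0.8,-0.26,0],[0,0,-0.25]],[[0.9,-0.29,0],[0,0,-0.28]],[[1,-0.32,0],[0,0,-0.28]]]'
```

```text
clock: 1.1
position: [0.2633, -0.5442, 0.2314]
ee_rot: [0.987, 0.158, 0.0, 0.0]
ft_force: [-0.0, 0.4, -0.1]
grip_width: 0.602
grasp_force: 0.0
clock: 5.1
position: [0.5355, -0.3473, 0.2313]
ee_rot: [0.964, 0.266, 0.0, 0.0]
ft_force: [0.4, -0.6, 0.3]
grip_width: 0.603
grasp_force: 0.0
```

```bash

python3 -m inch '[[[0.01,0,0.1],[0,0,0]],[[0.02,0,0.2],[0,0,0]],[[0.03,0,0.3],[0,0,0]],[[0.04,0,0.4],[0,0,0]],[[0.05,0,0.5],[0,0,0]],[[0.05,0,0.6],[0,0,0]],[[0.05,0,0.7],[0,0,0]],[[0.05,0,0.8],[0,0,0]],[[0.05,0,0.88],[0,0,0]],[[0.05,0,0.88],[0,0,0]]]' >/dev/null
python3 -m inch '[[[0,0,0.1],[0,0,0]],[[0,0,0.2],[0,0,0]],[[0,0,0.3],[0,0,0]],[[0,0,0.4],[0,0,0]],[[0,0,0.5],[0,0,0]],[[0,0,0.6],[0,0,0]],[[0,0,0.7],[0,0,0]],[[0,0,0.8],[0,0,0]],[[0,0,0.88],[0,0,0]],[[0,0,0.88],[0,0,0]]]'
python3 -m inch '[[[0,0,0],[0,0,0]],[[0,0,0],[0,0,0]],[[0,0,0],[0,0,0]],[[0,0,0],[0,0,0]],[[0,0,0],[0,0,0]],[[0,0,0],[0,0,0]],[[0,0,0],[0,0,0]],[[0,0,0],[0,0,0]],[[0,0,0],[0,0,0]],[[0,0,0],[0,0,0]]]' 0 40
```

```text
clock: 7.1
position: [0.5379, -0.3454, 0.0893]
ee_rot: [0.964, 0.265, -0.001, -0.001]
ft_force: [0.5, 0.0, -0.9]
grip_width: 0.606
grasp_force: 0.0
clock: 8.1
position: [0.539, -0.3462, 0.0912]
ee_rot: [0.964, 0.265, 0.001, 0.001]
ft_force: [4.4, -3.6, 0.5]
grip_width: 0.179
grasp_force: 39.3
```

```bash

python3 -m inch '[[[-0.003,-0.078,0],[0,0,-0.1]],[[-0.012,-0.156,0],[0,0,-0.2]],[[-0.028,-0.233,0],[0,0,-0.3]],[[-0.049,-0.309,0],[0,0,-0.4]],[[-0.076,-0.383,0],[0,0,-0.5]],[[-0.109,-0.454,0],[0,0,-0.6]],[[-0.147,-0.522,0],[0,0,-0.7]],[[-0.191,-0.588,0],[0,0,-0.8]],[[-0.24,-0.649,0],[0,0,-0.9]],[[-0.293,-0.707,0],[0,0,-1]]]'
python3 -m inch '[[[-0.003,-0.078,0],[0,0,-0.1]],[[-0.012,-0.156,0],[0,0,-0.2]],[[-0.028,-0.233,0],[0,0,-0.3]],[[-0.049,-0.309,0],[0,0,-0.4]],[[-0.049,-0.309,0],[0,0,-0.4]],[[-0.049,-0.309,0],[0,0,-0.4]],[[-0.049,-0.309,0],[0,0,-0.4]],[[-0.049,-0.309,0],[0,0,-0.4]],[[-0.049,-0.309,0],[0,0,-0.4]],[[-0.049,-0.309,0],[0,0,-0.4]]]'
```

```text
clock: 9.1
position: [0.4905, -0.3126, 0.0913]
ee_rot: [0.789, 0.615, 0.0, 0.004]
ft_force: [12.3, -18.3, -8.3]
grip_width: 0.18
grasp_force: 49.6
clock: 10.1
position: [0.4676, -0.311, 0.0917]
ee_rot: [0.684, 0.73, 0.0, 0.006]
ft_force: [20.0, -20.0, -14.9]
grip_width: 0.182
grasp_force: 46.7
```

```bash
cat > lev.py <<'E'
from h import *
for n in("top","scene"):
  im=manip.camera(n)
  if n=="top": cv2.imwrite("pics/lev.png",cv2.resize(im[190:300,390:500],None,fx=4,fy=4,interpolation=2)[:,:,::-1])
  for k,r,a in blobs(im,"red",8):
    P=np.array([onz(n,*q,.108)[:2] for q in k[:,0]])
    if np.hypot(*(P.mean(0)-[.49,-.35]))<.12:
      w,V=np.linalg.eigh(np.cov(P.T)); print(n,a,"dir",np.degrees(np.arctan2(V[1,1],V[0,1])).round(1)%180,P.mean(0).round(4))
E
python3 lev.py
```

```text
top 56.5 dir 93.6 [ 0.4663 -0.3004]
scene 38.0 dir 136.6 [ 0.4666 -0.3281]
```

View pics/lev.png

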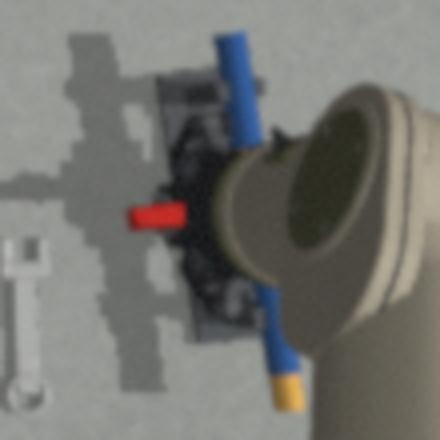

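The gripped lever now points along about 94°. I push it a little further to find the shut stop and ease the radial load.

```bash

python3 -m inch '[[[-0.02,-0.02,0],[0,0,-0.02]],[[-0.04,-0.04,0],[0,0,-0.05]],[[-0.05,-0.06,0],[0,0,-0.08]],[[-0.05,-0.08,0],[0,0,-0.1]],[[-0.05,-0.08,0],[0,0,-0.1]],[[-0.05,-0.08,0],[0,0,-0.1]],[[-0.05,-0.08,0],[0,0,-0.1]],[[-0.05,-0.08,0],[0,0,-0.1]],[[-0.05,-0.08,0],[0,0,-0.1]],[[-0.05,-0.08,0],[0,0,-0.1]]]'; python3 lev.py
```

```text
clock: 11.2
position: [0.4671, -0.3116, 0.092]
ee_rot: [0.654, 0.757, 0.005, 0.008]
ft_force: [43.8, -10.9, -26.6]
grip_width: 0.174
grasp_force: 46.8
top 52.0 dir 95.0 [ 0.4657 -0.2999]
scene 38.5 dir 137.2 [ 0.4657 -0.3283]
```

```bash

python3 -m inch '[[[0,0.02,0],[0,0,0]],[[0,0.04,0],[0,0,0]],[[0,0.06,0],[0,0,0]],[[0,0.06,0],[0,0,0]],[[0,0.06,0],[0,0,0]],[[0,0.06,0],[0,0,0]],[[0,0.06,0],[0,0,0]],[[0,0.06,0],[0,0,0]],[[0,0.06,0],[0,0,0]],[[0,0.06,0],[0,0,0]]]' 0.55 20
python3 -m inch '[[[0,0,-0.1],[0,0,0]],[[0,0,-0.2],[0,0,0]],[[0,0,-0.3],[0,0,0]],[[0,0,-0.4],[0,0,0]],[[0,0,-0.5],[0,0,0]],[[0,0,-0.6],[0,0,0]],[[0,0,-0.7],[0,0,0]],[[0,0,-0.8],[0,0,0]],[[0,0,-0.9],[0,0,0]],[[0,0,-1],[0,0,0]]]'
python3 lev.py; python3 -c "
from h import *
print(np.round(manip.get_obs()['joint_pos'],2))"
```

```text
clock: 12.3
position: [0.463, -0.3105, 0.0905]
ee_rot: [0.654, 0.756, -0.0, 0.0]
ft_force: [-0.3, -0.7, 0.6]
grip_width: 0.55
grasp_force: 0.0
clock: 13.3
position: [0.463, -0.3104, 0.1712]
ee_rot: [0.654, 0.756, -0.0, 0.0]
ft_force: [0.3, -0.3, 0.1]
grip_width: 0.547
grasp_force: 0.0
top 81.0 dir 95.8 [ 0.4676 -0.3108]
scene 119.0 dir 98.2 [ 0.4659 -0.3109]
[ 0.97  0.27 -0.54  1.7   0.15  1.21  0.54]
```

```bash

python3 -m inch '[[[0.1,0,0],[0,0,0]],[[0.2,0,0],[0,0,0]],[[0.3,0,0],[0,0,0]],[[0.4,0,0],[0,0,0]],[[0.5,0,0],[0,0,0]],[[0.6,0,0],[0,0,0]],[[0.7,0,0],[0,0,0]],[[0.8,0,0],[0,0,0]],[[0.9,0,0],[0,0,0]],[[1,0,0],[0,0,0]]]' >/dev/null
python3 -m inch '[[[0.1,0,0],[0,0,0]],[[0.2,0,0],[0,0,0]],[[0.3,0,0],[0,0,0]],[[0.4,0,0],[0,0,0]],[[0.5,0,0],[0,0,0]],[[0.6,0,0],[0,0,0]],[[0.7,0,0],[0,0,0]],[[0.8,0,0],[0,0,0]],[[0.9,0,0],[0,0,0]],[[1,0,0],[0,0,0]]]' >/dev/null
python3 -m inch '[[[0.1,0,0],[0,0,0]],[[0.2,0,0],[0,0,0]],[[0.3,0,0],[0,0,0]],[[0.4,0,0],[0,0,0]],[[0.5,0,0],[0,0,0]],[[0.6,0,0],[0,0,0]],[[0.7,0,0],[0,0,0]],[[0.8,0,0],[0,0,0]],[[0.9,0,0],[0,0,0]],[[1,0,0],[0,0,0]]]' >/dev/null
python3 -m inch '[[[0.1,0,0],[0,0,0]],[[0.2,0,0],[0,0,0]],[[0.3,0,0],[0,0,0]],[[0.4,0,0],[0,0,0]],[[0.5,0,0],[0,0,0]],[[0.6,0,0],[0,0,0]],[[0.7,0,0],[0,0,0]],[[0.8,0,0],[0,0,0]],[[0.9,0,0],[0,0,0]],[[1,0,0],[0,0,0]]]' 
cat > lugs.py <<'E'
# lugs (orange, lug centre xy, plate x dir) and the shift/turn needed from the present tool pose
from h import *
import sys
ot,os_=manip.camera("top"),manip.camera("scene")
o=manip.get_obs(); q=o["ee_rot"]; yaw=np.degrees(2*np.arctan2(q[1],q[0])); p=np.array(o["position"])
print("tcp",p.round(4),"yaw",round(yaw,1))
S=[(r[0],k) for k,r,a in blobs(os_,"orange",15)]
for k,r,a in blobs(ot,"orange",8):
    P=np.array([onz("top",*c,.042)[:2] for c in k[:,0]]); m=cv2.moments(k); c=(m["m10"]/m["m00"],m["m01"]/m["m00"])
    g=onz("top",*c,.042)
    if not (-.2<g[1]<.5): continue
    w,V=np.linalg.eigh(np.cov(P.T)); a1=np.degrees(np.arctan2(V[1,1],V[0,1]))%180-90
    if a1<30: a1+=180 if a1<-30 else 0
    d=min(S,key=lambda s:np.hypot(*(onz("scene",*s[0],.026)[:2]-g[:2])))if S else None
    t=two(d[0],c) if d else None
    e=np.radians(yaw); D=g[:2]-p[:2]
    print("lug px",np.round(c,1),"top xy",g[:2].round(4),"plate dir",round(a1,1),"two",t[0].round(3),round(t[1],3),"tool dx,dy mm",(1000*np.array([D@[np.cos(e),np.sin(e)],D@[np.sin(e),-np.cos(e)]])).round(1))
# plate body axis from bright pixels
hs=cv2.cvtColor(ot,cv2.COLOR_RGB2HSV); m=((hs[:,:,2]>168)&(hs[:,:,1]<40)).astype(np.uint8)
for k in cv2.findContours(m,0,1)[0]:
  r=cv2.minAreaRect(k)
  if 120<r[0][0]<262 and 180<r[0][1]<300 and cv2.contourArea(k)>150:
    P=np.array([onz("top",*c,.006)[:2] for c in cv2.boxPoints(r)]); E=[P[1]-P[0],P[2]-P[1]]; E=max(E,key=np.linalg.norm)
    print("plate body c",P.mean(0).round(3),"dir",(np.degrees(np.arctan2(E[1],E[0]))%180).round(1),"len",np.linalg.norm(E).round(3))
E
python3 lugs.py
```

```text
clock: 17.4
position: [0.417, 0.0069, 0.1705]
ee_rot: [0.654, 0.756, 0.0, 0.0]
ft_force: [0.2, -0.2, 0.2]
grip_width: 0.552
grasp_force: 0.0
tcp [0.417  0.0074 0.1706] yaw 98.3
lug px [241.9 273.2] top xy [0.392  0.2119] plate dir 91.7 two [0.389 0.212 0.024] 0.005 tool dx,dy mm [206.    4.9]
lug px [242.5 230.6] top xy [0.512  0.2095] plate dir 75.2 two [0.512 0.21  0.028] 0.002 tool dx,dy mm [186.2 123.3]
lug px [179.5 225.2] top xy [0.5299 0.3881] plate dir 85.5 two [0.53  0.391 0.026] 0.002 tool dx,dy mm [360.3 166.9]
lug px [245.4 195. ] top xy [0.6139 0.2005] plate dir 85.1 two [0.615 0.201 0.027] 0.003 tool dx,dy mm [162.6 222.9]
plate body c [0.377 0.271] dir 86.2 len 0.125
plate body c [0.536 0.448] dir 84.4 len 0.126
plate body c [0.527 0.266] dir 77.5 len 0.127
plate body c [0.619 0.258] dir 85.6 len 0.128
```

```bash

python3 -m inch '[[[0.1,0,0],[0,0,0]],[[0.2,0,0],[0,0,0]],[[0.3,0,0],[0,0,0]],[[0.4,0,0],[0,0,0]],[[0.5,0,0],[0,0,0]],[[0.6,0,0],[0,0,0]],[[0.7,0,0],[0,0,0]],[[0.8,0,0],[0,0,0]],[[0.9,0,0],[0,0,0]],[[1,0,0],[0,0,0]]]' >/dev/null
python3 -m inch '[[[0.1,0,0],[0,0,0]],[[0.2,0,0],[0,0,0]],[[0.3,0,0],[0,0,0]],[[0.4,0,0],[0,0,0]],[[0.5,0,0],[0,0,0]],[[0.6,0,0],[0,0,0]],[[0.7,0,0],[0,0,0]],[[0.8,0,0],[0,0,0]],[[0.9,0,0],[0,0,0]],[[1,0,0],[0,0,0]]]' >/dev/null
python3 -m inch '[[[0.1,0,0],[0,0,-0.1]],[[0.2,0.02,0],[0,0,-0.2]],[[0.3,0.04,0],[0,0,-0.3]],[[0.4,0.06,0],[0,0,-0.4]],[[0.5,0.08,0],[0,0,-0.5]],[[0.58,0.08,0],[0,0,-0.6]],[[0.58,0.08,0],[0,0,-0.7]],[[0.58,0.08,0],[0,0,-0.8]],[[0.58,0.08,0],[0,0,-0.9]],[[0.58,0.08,0],[0,0,-1]]]' >/dev/null
python3 -m inch '[[[0,0,0.1],[0,0,-0.1]],[[0,0,0.2],[0,0,-0.2]],[[0,0,0.3],[0,0,-0.3]],[[0,0,0.4],[0,0,-0.4]],[[0,0,0.5],[0,0,-0.5]],[[0,0,0.6],[0,0,-0.6]],[[0,0,0.7],[0,0,-0.7]],[[0,0,0.8],[0,0,-0.77]],[[0,0,0.9],[0,0,-0.77]],[[0,0,1],[0,0,-0.77]]]'
python3 - <<'E'
from h import *
s=manip.camera("scene");cv2.imwrite("pics/g1.png",cv2.resize(s[120:240,200:360],None,fx=4,fy=4,interpolation=2)[:,:,::-1])
E
```

```text
clock: 21.5
position: [0.3938, 0.2116, 0.09]
ee_rot: [0.019, 1.0, 0.0, 0.0]
ft_force: [0.2, 0.5, -1.0]
grip_width: 0.553
grasp_force: 0.0
```

View pics/g1.png

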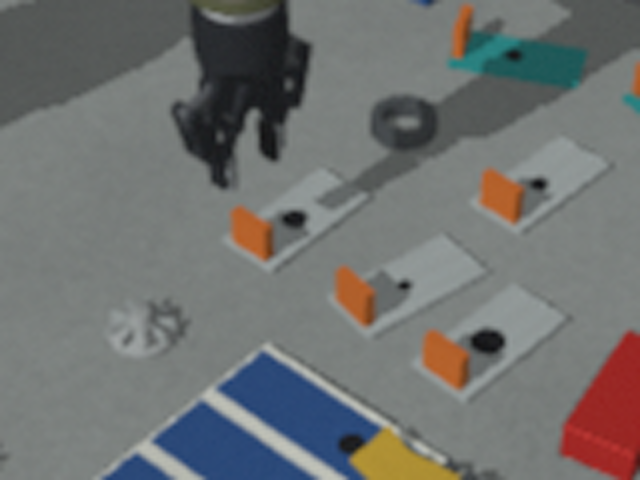

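The open fingers, at crop (245,165), straddle the line above plate A's lug at (252,232). Now I descend and grip.

```bash

python3 -m inch '[[[0,0,0.1],[0,0,0]],[[0,0,0.2],[0,0,0]],[[0,0,0.3],[0,0,0]],[[0,0,0.4],[0,0,0]],[[0,0,0.5],[0,0,0]],[[0,0,0.6],[0,0,0]],[[0,0,0.7],[0,0,0]],[[0,0,0.8],[0,0,0]],[[0,0,0.9],[0,0,0]],[[0,0,0.98],[0,0,0]]]'
python3 -m inch '[[[0,0,0],[0,0,0]],[[0,0,0],[0,0,0]],[[0,0,0],[0,0,0]],[[0,0,0],[0,0,0]],[[0,0,0],[0,0,0]],[[0,0,0],[0,0,0]],[[0,0,0],[0,0,0]],[[0,0,0],[0,0,0]],[[0,0,0],[0,0,0]],[[0,0,0],[0,0,0]]]' 0 70
python3 -m inch '[[[0,0,-0.1],[0,0,0]],[[0,0,-0.2],[0,0,0]],[[0,0,-0.3],[0,0,0]],[[0,0,-0.4],[0,0,0]],[[0,0,-0.5],[0,0,0]],[[0,0,-0.6],[0,0,0]],[[0,0,-0.7],[0,0,0]],[[0,0,-0.8],[0,0,0]],[[0,0,-0.9],[0,0,0]],[[0,0,-1],[0,0,0]]]'
python3 - <<'E'
from h import *
s=manip.camera("scene");cv2.imwrite("pics/g2.png",cv2.resize(s[120:240,200:360],None,fx=4,fy=4,interpolation=2)[:,:,::-1])
E
```

```text
clock: 22.55
position: [0.3937, 0.2114, 0.0113]
ee_rot: [0.018, 1.0, -0.0, -0.0]
ft_force: [-0.1, 0.4, 0.3]
grip_width: 0.552
grasp_force: 0.0
clock: 23.55
position: [0.3941, 0.2116, 0.0125]
ee_rot: [0.018, 1.0, 0.0, 0.0]
ft_force: [-0.9, -0.5, 6.5]
grip_width: 0.104
grasp_force: 69.2
clock: 24.55
position: [0.3938, 0.2114, 0.0928]
ee_rot: [0.018, 1.0, -0.0, 0.0]
ft_force: [0.9, -0.2, -1.4]
grip_width: 0.106
grasp_force: 68.1
```

View pics/g2.png

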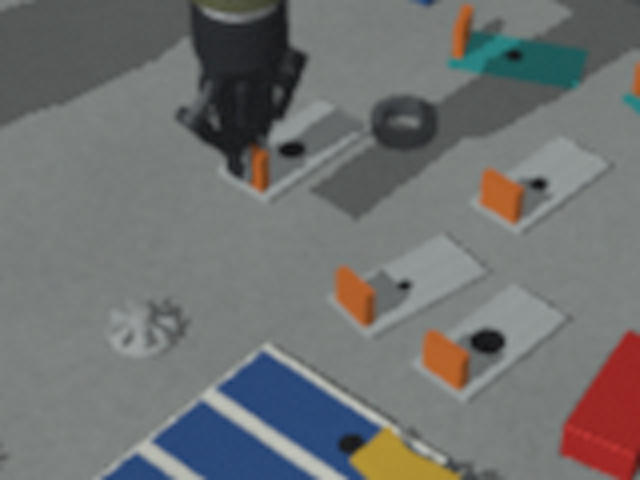

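Plate A is lifted level, with its lug at crop (258,168). I carry it to lane 4 while turning it clockwise.

```bash

python3 -m inch '[[[-0.04,-0.1,0],[0,0,0.1]],[[-0.08,-0.2,0],[0,0,0.2]],[[-0.12,-0.3,0],[0,0,0.3]],[[-0.16,-0.4,0],[0,0,0.4]],[[-0.2,-0.5,0],[0,0,0.5]],[[-0.24,-0.6,0],[0,0,0.6]],[[-0.28,-0.7,0],[0,0,0.7]],[[-0.32,-0.8,0],[0,0,0.8]],[[-0.36,-0.9,0],[0,0,0.9]],[[-0.41,-0.99,0],[0,0,1]]]'
python3 -m inch '[[[-0.1,-0.04,0],[0,0,0.1]],[[-0.2,-0.08,0],[0,0,0.2]],[[-0.3,-0.12,0],[0,0,0.3]],[[-0.4,-0.16,0],[0,0,0.4]],[[-0.5,-0.2,0],[0,0,0.5]],[[-0.6,-0.24,0],[0,0,0.6]],[[-0.7,-0.28,0],[0,0,0.7]],[[-0.8,-0.32,0],[0,0,0.8]],[[-0.9,-0.36,0],[0,0,0.9]],[[-0.99,-0.41,0],[0,0,0.99]]]'
python3 -m inch '[[[-0.1,0.02,0],[0,0,0]],[[-0.2,0.04,0],[0,0,0]],[[-0.3,0.06,0],[0,0,0]],[[-0.4,0.08,0],[0,0,0]],[[-0.5,0.1,0],[0,0,0]],[[-0.6,0.12,0],[0,0,0]],[[-0.7,0.15,0],[0,0,0]],[[-0.8,0.18,0],[0,0,0]],[[-0.9,0.2,0],[0,0,0]],[[-1,0.22,0],[0,0,0]]]' >/dev/null
python3 -m inch '[[[-0.1,0.02,0],[0,0,0]],[[-0.2,0.04,0],[0,0,0]],[[-0.3,0.06,0],[0,0,0]],[[-0.4,0.08,0],[0,0,0]],[[-0.5,0.1,0],[0,0,0]],[[-0.6,0.12,0],[0,0,0]],[[-0.7,0.15,0],[0,0,0]],[[-0.8,0.18,0],[0,0,0]],[[-0.9,0.2,0],[0,0,0]],[[-1,0.22,0],[0,0,0]]]' 
python3 - <<'E'
from h import *
t=manip.camera("top");s=manip.camera("scene")
a=cv2.resize(t[150:290,250:390],(400,400),interpolation=2);b=cv2.resize(s[200:310,170:280],(400,400),interpolation=2)
cv2.imwrite("pics/p1.png",np.hstack([a,b])[:,:,::-1])
E
```

```text
clock: 25.6
position: [0.4237, 0.1307, 0.0921]
ee_rot: [0.401, 0.916, -0.0, -0.0]
ft_force: [-0.1, -0.2, -1.9]
grip_width: 0.103
grasp_force: 68.3
clock: 26.6
position: [0.4536, 0.0505, 0.0921]
ee_rot: [0.718, 0.696, 0.0, -0.0]
ft_force: [1.4, 0.1, -2.2]
grip_width: 0.102
grasp_force: 68.3
clock: 28.6
position: [0.4843, -0.1109, 0.0921]
ee_rot: [0.717, 0.697, -0.0, 0.0]
ft_force: [-0.3, -0.4, -2.2]
grip_width: 0.107
grasp_force: 68.3
```

View pics/p1.png

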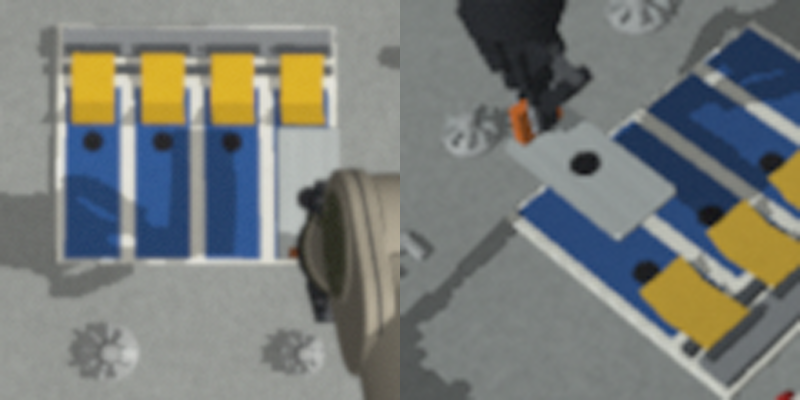

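Plate A is held in front of clip 4. Its leading corners are at scene-crop (620,238) and (677,190), and its left edge is at top-crop x≈278. I check its alignment by rays.

```bash
python3 - <<'E'
from h import *
S=lambda x,y:onz("scene",170+(x-400)/3.636,200+y/3.636,.086)[:2].round(4)
a,b,c=S(620,238),S(677,190),S(510,145); print("front corners",a,b,"mid",(a+b)/2,"w",np.linalg.norm(a-b),"front edge ang",np.degrees(np.arctan2(*(b-a)[::-1])),"tail",c)
T=lambda x,y:onz("top",250+x*.35,150+y*.35,.086)[:2].round(4)
print("top left edge",T(278,128),T(278,230),"lug left end z.11",onz("top",250+289*.35,150+252*.35,.11)[:2])
L=lambda x,y:onz("top",250+x*.35,150+y*.35,.008)[:2].round(4)
print("lane4 left/right edges",L(275,160),L(333,130),"clip4 mid",onz("top",250+302*.35,150+90*.35,.02)[:2],"board near edge",L(200,263),"stop",)
print("lane1 bottom",L(66,258),L(118,258),"lane3",L(206,258),L(258,258), "clip front edge rows", [onz("top",250+x*.35,150+124*.35,.022)[:2].round(4) for x in(93,163,232,302)])
E
```

```text
front corners [ 0.6085 -0.1459] [ 0.6099 -0.0875] mid [ 0.6092 -0.1167] w 0.058416778411685806 front edge ang 88.62673406419115 tail [ 0.4812 -0.1392]
top left edge [ 0.6051 -0.0852] [ 0.5061 -0.0822] lug left end z.11 [ 0.4843476  -0.08793814]
lane4 left/right edges [ 0.5816 -0.0942] [ 0.612  -0.1556] clip4 mid [ 0.65254766 -0.12233844] board near edge [ 0.4765 -0.014 ] stop
lane1 bottom [0.4837 0.1233] [0.4829 0.07  ] lane3 [ 0.4816 -0.0202] [ 0.4807 -0.0737] clip front edge rows [array([0.6198, 0.0938]), array([0.6188, 0.022 ]), array([ 0.6179, -0.0488]), array([ 0.6169, -0.1208])]
```

```bash

python3 -m inch '[[[-0.03,0,0.1],[0,0,0]],[[-0.06,0,0.2],[0,0,-0.015]],[[-0.06,0,0.3],[0,0,-0.015]],[[-0.06,0,0.4],[0,0,-0.015]],[[-0.06,0,0.5],[0,0,-0.015]],[[-0.06,0,0.6],[0,0,-0.015]],[[-0.06,0,0.7],[0,0,-0.015]],[[-0.06,0,0.8],[0,0,-0.015]],[[-0.06,0,0.86],[0,0,-0.015]],[[-0.06,0,0.9],[0,0,-0.015]]]'
python3 -m inch '[[[0,0,0],[0,0,0]],[[0,0.06,0],[0,0,0]],[[0,0.12,0],[0,0,0]],[[0,0.2,0],[0,0,0]],[[0,0.28,0],[0,0,0]],[[0,0.36,0],[0,0,0]],[[0,0.44,0],[0,0,0]],[[0,0.52,0],[0,0,0]],[[0,0.6,0],[0,0,0]],[[0,0.68,0],[0,0,0]]]'
```

```text
clock: 29.7
position: [0.4843, -0.1151, 0.0204]
ee_rot: [0.713, 0.701, -0.0, 0.0]
ft_force: [-10.5, 1.4, 39.2]
grip_width: 0.099
grasp_force: 74.7
clock: 30.7
position: [0.5389, -0.1161, 0.0205]
ee_rot: [0.713, 0.701, -0.0, 0.0]
ft_force: [-4.2, -0.4, 8.7]
grip_width: 0.105
grasp_force: 69.9
```

```bash

python3 -m inch '[[[0,0.02,0],[0,0,0]],[[0,0.04,0],[0,0,0]],[[0,0.06,0],[0,0,0]],[[0,0.08,0],[0,0,0]],[[0,0.09,0],[0,0,0]],[[0,0.1,0],[0,0,0]],[[0,0.11,0],[0,0,0]],[[0,0.12,0],[0,0,0]],[[0,0.12,0],[0,0,0]],[[0,0.12,0],[0,0,0]]]'
```

```text
clock: 31.7
position: [0.5478, -0.1162, 0.0205]
ee_rot: [0.713, 0.701, -0.001, -0.0]
ft_force: [-7.9, 1.0, 11.5]
grip_width: 0.108
grasp_force: 70.3
```

```bash

python3 -m inch '[[[0,0.01,0],[0,0,0]],[[0,0.02,0],[0,0,0]],[[0,0.03,0],[0,0,0]],[[0,0.04,0],[0,0,0]],[[0,0.05,0],[0,0,0]],[[0,0.05,0],[0,0,0]],[[0,0.05,0],[0,0,0]],[[0,0.05,0],[0,0,0]],[[0,0.05,0],[0,0,0]],[[0,0.05,0],[0,0,0]]]'
```

```text
clock: 32.7
position: [0.5479, -0.1162, 0.0205]
ee_rot: [0.713, 0.701, -0.004, -0.003]
ft_force: [-31.1, 1.5, 34.0]
grip_width: 0.109
grasp_force: 73.5
```

```bash

python3 -m inch '[[[0,-0.03,0],[0,0,0]],[[0,-0.04,0],[0,0,0]],[[0,-0.04,0],[0,0,0]],[[0,-0.04,0],[0,0,0]],[[0,-0.04,0],[0,0,0]],[[0,-0.04,0],[0,0,0]],[[0,-0.04,0],[0,0,0]],[[0,-0.04,0],[0,0,0]],[[0,-0.04,0],[0,0,0]],[[0,-0.04,0],[0,0,0]]]' - 40
python3 -m inch '[[[0,0,0],[0,0,0]],[[0,0,0],[0,0,0]],[[0,0,0],[0,0,0]],[[0,0,0],[0,0,0]],[[0,0,0],[0,0,0]],[[0,0,-0.1],[0,0,0]],[[0,0,-0.3],[0,0,0]],[[0,0,-0.5],[0,0,0]],[[0,0,-0.75],[0,0,0]],[[0,0,-1],[0,0,0]]]' 0.45
python3 -m inch '[[[0.1,0,0],[0,0,0]],[[0.2,0,0],[0,0,0]],[[0.3,0,0],[0,0,0]],[[0.4,0,0],[0,0,0]],[[0.5,0,0],[0,0,0]],[[0.6,0,0],[0,0,0]],[[0.7,0,0],[0,0,0]],[[0.8,0,0],[0,0,0]],[[0.9,0,0],[0,0,0]],[[1,0,0],[0,0,0]]]' 0.55 >/dev/null
python3 -m inch '[[[0.1,0,0],[0,0,0]],[[0.2,0,0],[0,0,0]],[[0.3,0,0],[0,0,0]],[[0.4,0,0],[0,0,0]],[[0.5,0,0],[0,0,0]],[[0.6,0,0],[0,0,0]],[[0.7,0,0],[0,0,0]],[[0.8,0,0],[0,0,0]],[[0.9,0,0],[0,0,0]],[[1,0,0],[0,0,0]]]'
python3 lugs.py
python3 - <<'E'
from h import *
t=manip.camera("top");s=manip.camera("scene")
a=cv2.resize(t[150:290,250:390],(400,400),interpolation=2);b=cv2.resize(s[200:310,170:280],(400,400),interpolation=2)
cv2.imwrite("pics/p2.png",np.hstack([a,b])[:,:,::-1])
E
```

```text
clock: 33.7
position: [0.5478, -0.1162, 0.0205]
ee_rot: [0.713, 0.701, -0.001, -0.001]
ft_force: [-12.2, 0.2, 15.9]
grip_width: 0.105
grasp_force: 71.0
clock: 34.7
position: [0.5492, -0.1161, 0.1025]
ee_rot: [0.713, 0.701, 0.0, 0.001]
ft_force: [0.8, -0.7, -0.7]
grip_width: 0.448
grasp_force: 0.0
clock: 36.7
position: [0.5515, 0.0445, 0.1001]
ee_rot: [0.713, 0.701, -0.0, 0.0]
ft_force: [0.8, 1.5, -0.4]
grip_width: 0.548
grasp_force: 0.0
tcp [0.5515 0.0454 0.1002] yaw 89.1
lug px [242.4 230.6] top xy [0.5121 0.2097] plate dir 77.8 two [0.51  0.209 0.025] 0.007 tool dx,dy mm [163.6 -41.9]
lug px [179.4 225.5] top xy [0.529  0.3882] plate dir 85.4 two [0.529 0.391 0.025] 0.004 tool dx,dy mm [342.4 -27.7]
lug px [357.6 216.9] top xy [ 0.5463 -0.1203] plate dir 1.2 two [ 0.544 -0.124  0.038] 0.008 tool dx,dy mm [-165.7   -2.6]
lug px [245.4 195.2] top xy [0.6134 0.2006] plate dir 81.7 two [0.616 0.202 0.017] 0.001 tool dx,dy mm [156.1  59.6]
plate body c [0.527 0.449] dir 84.6 len 0.124
```

View pics/p2.png

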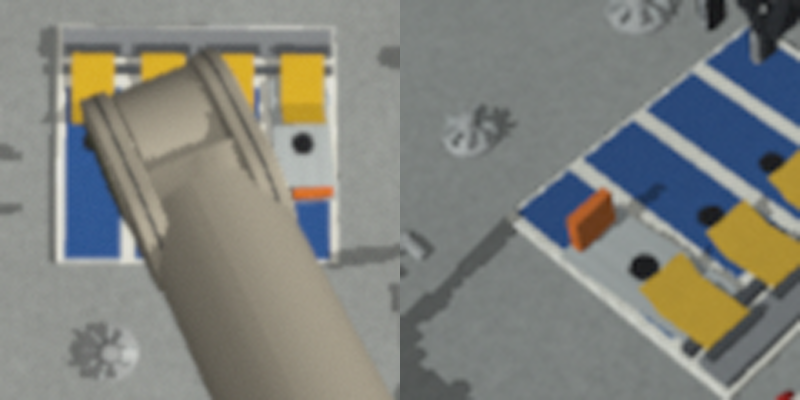

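Plate A is home in lane 4: its lug is at top-crop (312,193) and its front is under the clip. Next is plate B.

```bash

python3 -m inch '[[[0.1,-0.03,0],[0,0,0]],[[0.2,-0.06,0],[0,0,0]],[[0.3,-0.09,0],[0,0,0]],[[0.4,-0.12,0],[0,0,0]],[[0.5,-0.15,0],[0,0,0]],[[0.6,-0.18,0],[0,0,0]],[[0.7,-0.2,0],[0,0,0]],[[0.8,-0.22,0],[0,0,0]],[[0.9,-0.24,0],[0,0,0]],[[1,-0.26,0],[0,0,0]]]' >/dev/null
python3 -m inch '[[[0.1,-0.03,0],[0,0,-0.1]],[[0.2,-0.06,0],[0,0,-0.2]],[[0.3,-0.09,0],[0,0,-0.3]],[[0.4,-0.12,0],[0,0,-0.4]],[[0.5,-0.15,0],[0,0,-0.5]],[[0.6,-0.18,0],[0,0,-0.6]],[[0.7,-0.2,0],[0,0,-0.7]],[[0.8,-0.22,0],[0,0,-0.8]],[[0.9,-0.24,0],[0,0,-0.9]],[[1,-0.26,0],[0,0,-1]]]' >/dev/null
python3 -m inch '[[[0.04,0.04,0],[0,0,-0.1]],[[0.045,0.045,0],[0,0,-0.2]],[[0.045,0.045,0],[0,0,-0.3]],[[0.045,0.045,0],[0,0,-0.4]],[[0.045,0.045,0],[0,0,-0.5]],[[0.045,0.045,0],[0,0,-0.6]],[[0.045,0.045,0.05],[0,0,-0.72]],[[0.045,0.045,0.1],[0,0,-0.72]],[[0.045,0.045,0.15],[0,0,-0.72]],[[0.045,0.045,0.2],[0,0,-0.72]]]'
python3 -m inch '[[[0,0,0.1],[0,0,0]],[[0,0,0.2],[0,0,0]],[[0,0,0.3],[0,0,0]],[[0,0,0.4],[0,0,0]],[[0,0,0.5],[0,0,0]],[[0,0,0.6],[0,0,0]],[[0,0,0.7],[0,0,0]],[[0,0,0.8],[0,0,0]],[[0,0,0.85],[0,0,0]],[[0,0,0.9],[0,0,0]]]'
python3 -m inch '[[[0,0,0],[0,0,0]],[[0,0,0],[0,0,0]],[[0,0,0],[0,0,0]],[[0,0,0],[0,0,0]],[[0,0,0],[0,0,0]],[[0,0,0],[0,0,0]],[[0,0,0],[0,0,0]],[[0,0,0],[0,0,0]],[[0,0,0],[0,0,0]],[[0,0,0],[0,0,0]]]' 0 70
python3 -m inch '[[[0,0,-0.1],[0,0,0]],[[0,0,-0.2],[0,0,0]],[[0,0,-0.3],[0,0,0]],[[0,0,-0.4],[0,0,0]],[[0,0,-0.5],[0,0,0]],[[0,0,-0.6],[0,0,0]],[[0,0,-0.7],[0,0,0]],[[0,0,-0.8],[0,0,0]],[[0,0,-0.9],[0,0,0]],[[0,0,-1],[0,0,0]]]'

```

```text
clock: 39.9
position: [0.5127, 0.2097, 0.0837]
ee_rot: [0.119, 0.993, -0.0, -0.0]
ft_force: [0.1, 0.6, -0.4]
grip_width: 0.548
grasp_force: 0.0
clock: 40.9
position: [0.5127, 0.2097, 0.0117]
ee_rot: [0.118, 0.993, -0.0, -0.0]
ft_force: [0.0, -0.3, -0.2]
grip_width: 0.55
grasp_force: 0.0
clock: 41.9
position: [0.5131, 0.2098, 0.0125]
ee_rot: [0.118, 0.993, 0.0, 0.0]
ft_force: [-1.5, 0.3, 5.4]
grip_width: 0.103
grasp_force: 69.1
clock: 42.9
position: [0.5127, 0.2096, 0.0928]
ee_rot: [0.118, 0.993, -0.0, 0.0]
ft_force: [-1.0, -0.1, -0.9]
grip_width: 0.104
grasp_force: 68.1
```

```bash

python3 -m inch '[[[-0.01,-0.1,0],[0,0,0.1]],[[-0.02,-0.2,0],[0,0,0.2]],[[-0.03,-0.3,0],[0,0,0.3]],[[-0.04,-0.4,0],[0,0,0.4]],[[-0.05,-0.5,0],[0,0,0.5]],[[-0.06,-0.6,0],[0,0,0.6]],[[-0.07,-0.7,0],[0,0,0.7]],[[-0.08,-0.8,0],[0,0,0.8]],[[-0.1,-0.9,0],[0,0,0.9]],[[-0.11,-1,0],[0,0,1]]]'
python3 -m inch '[[[-0.08,-0.06,0],[0,0,0.1]],[[-0.16,-0.12,0],[0,0,0.2]],[[-0.24,-0.19,0],[0,0,0.3]],[[-0.32,-0.25,0],[0,0,0.4]],[[-0.4,-0.31,0],[0,0,0.5]],[[-0.48,-0.38,0],[0,0,0.6]],[[-0.56,-0.44,0],[0,0,0.7]],[[-0.64,-0.5,0],[0,0,0.72]],[[-0.72,-0.57,0],[0,0,0.72]],[[-0.79,-0.63,0],[0,0,0.72]]]'
python3 -m inch '[[[-0.1,-0.01,0],[0,0,0]],[[-0.2,-0.02,0],[0,0,0]],[[-0.3,-0.03,0],[0,0,0]],[[-0.4,-0.04,0],[0,0,0]],[[-0.5,-0.05,0],[0,0,0]],[[-0.6,-0.06,0],[0,0,0]],[[-0.7,-0.07,0],[0,0,0]],[[-0.8,-0.07,0],[0,0,0]],[[-0.9,-0.07,0],[0,0,0]],[[-1,-0.07,0],[0,0,0]]]'
cat > held.py <<'E'
# pose of the held plate (top face z .086) from its grey outline in the scene view
from h import *
import sys
s=manip.camera("scene"); o=manip.get_obs(); p=o["position"]
hs=cv2.cvtColor(s,cv2.COLOR_RGB2HSV); m=((hs[:,:,1]<45)&(hs[:,:,2]>120)).astype(np.uint8)
u,v=map(int,px("scene",[p[0]+.09,p[1],p[2]-.006])); seed=s[v-2:v+3,u-2:u+3].reshape(-1,3).mean(0)
m=(np.abs(s.astype(float)-seed).max(2)<22).astype(np.uint8); n,l,st,_=cv2.connectedComponentsWithStats(m); c=(l==l[v,u]).astype(np.uint8)
k=max(cv2.findContours(c,0,1)[0],key=cv2.contourArea); P=np.array([onz("scene",*q,p[2]-.006)[:2] for q in k[:,0]])
P=P[P[:,0]>p[0]+.03]; r=cv2.minAreaRect(P.astype(np.float32)); print("tcp",np.round(p,4),"seed",seed.round(),"rect",np.round(r,4).tolist() if 0 else r)
b=cv2.boxPoints(r); b=b[np.argsort(-b[:,0])]; f=b[:2]; print("front mid",f.mean(0).round(4),"front edge",f.round(4).tolist(),"yaw",(np.degrees(np.arctan2(*(f[0]-f[1])[::-1]))%180-90).round(1))
cu,cv_=u,v; im=s[max(v-45,0):v+65,max(u-60,0):u+60].copy(); cv2.drawContours(im,[k-[max(u-60,0),max(v-45,0)]],-1,(255,0,0),1)
cv2.imwrite("pics/%s.png"%sys.argv[1],cv2.resize(im,None,fx=4,fy=4)[:,:,::-1])
E
python3 held.py h3
```

```text
clock: 43.9
position: [0.5025, 0.1296, 0.0925]
ee_rot: [0.491, 0.871, 0.0, 0.0]
ft_force: [0.1, 0.3, -1.0]
grip_width: 0.1
grasp_force: 68.3
clock: 44.9
position: [0.4923, 0.049, 0.0922]
ee_rot: [0.712, 0.702, -0.0, 0.0]
ft_force: [0.2, 0.4, -1.6]
grip_width: 0.106
grasp_force: 68.3
clock: 45.9
position: [0.4855, -0.031, 0.0921]
ee_rot: [0.713, 0.701, 0.0, 0.0]
ft_force: [-0.5, -0.2, -1.2]
grip_width: 0.105
grasp_force: 68.3
tcp [ 0.4855 -0.0325  0.092 ] seed [143. 150. 150.] rect ((0.5659178495407104, -0.06945989280939102), (0.21039900183677673, 0.09547117352485657), 88.64530944824219)
front mid [ 0.6136 -0.0706] front edge [[0.616100013256073, 0.03460000082850456], [0.6111999750137329, -0.17579999566078186]] yaw -1.4
```

View pics/h3.png

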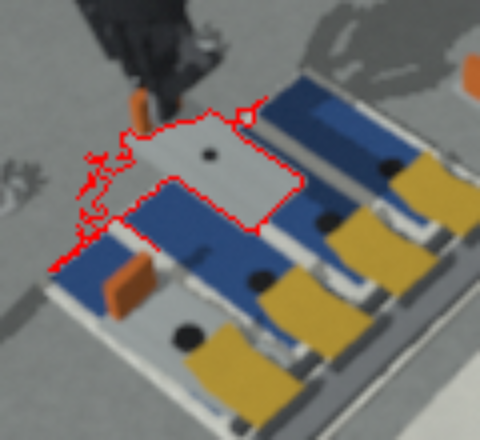

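The held plate's leading corners are at crop (258,230) and (302,182), and its right edge starts at (172,178).

```bash
python3 - <<'E'
from h import *
p=[.4855,-.0325,.092]
u,v=map(int,px("scene",[p[0]+.09,p[1],p[2]-.006]))
S=lambda x,y:onz("scene",u-60+x/4,v-45+y/4,.086)[:2]
a,b,c=S(258,230),S(302,182),S(172,178); print("front",a.round(4),b.round(4),"mid",((a+b)/2).round(4),"w",np.linalg.norm(a-b).round(4),"yaw front",(np.degrees(np.arctan2(*(b-a)[::-1]))-90).round(1),"right edge yaw",np.degrees(np.arctan2(*(a-c)[::-1])).round(1),"c",c)
E
```

```text
front [ 0.6137 -0.0584] [ 0.6082 -0.0069] mid [ 0.6109 -0.0327] w 0.0518 yaw front 6.1 right edge yaw 3.8 c [ 0.53501082 -0.06360775]
```

```bash
python3 - <<'E'
from h import *
s=manip.camera("scene");t=manip.camera("top")
a=cv2.resize(s[205:265,205:285],None,fx=6,fy=6,interpolation=2)[:400,:480];b=cv2.resize(t[170:250,290:340],None,fx=4.5,fy=4.5,interpolation=2)
W=np.zeros((380,710,3),np.uint8);W[:360,:480]=a;W[:360,485:710]=b;cv2.imwrite("pics/h3b.png",W[:,:,::-1])
E
```

```text
(no output)
```

View pics/h3b.png

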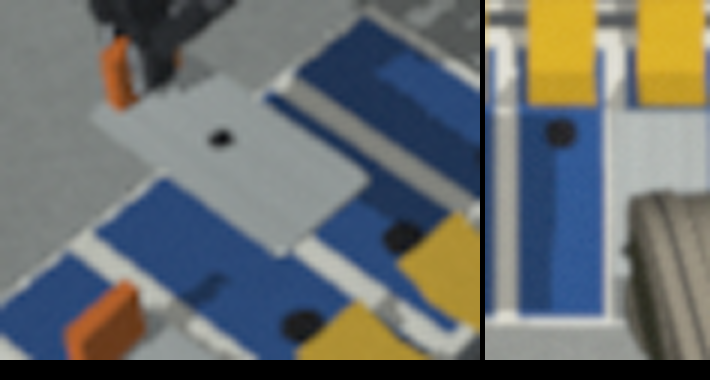

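The plate's leading corners are at (283,254) and (370,180), the tail corner is at (92,115), and the left edge near the front in the top view is at crop (612,150).

```bash
python3 - <<'E'
from h import *
S=lambda x,y:onz("scene",205+x/6,205+y/6,.086)[:2]
a,b,c,d=S(283,252),S(370,180),S(92,115),S(220,73); an=lambda q:np.degrees(np.arctan2(q[1],q[0])).round(1)
print(a,b,c,d,"mid",(a+b)/2,np.linalg.norm(a-b),"yaw",an(b-a)-90,an(a-c),np.linalg.norm(a-c),an(b-d))
T=lambda x,y,z=.086:onz("top",290+(x-485)/4.5,170+y/4.5,z)[:2]
print("left edge",T(616,115),T(614,300),"lane white left edge",T(603,115,.008),T(606,310,.008))
E
```

```text
[ 0.60998228 -0.06384801] [ 0.61192621 -0.00618081] [ 0.48173068 -0.06234049] [ 0.50997046 -0.00282091] mid [ 0.61095425 -0.03501441] 0.057699947409459496 yaw -1.9000000000000057 -0.7 0.12826045813164075 -1.9
left edge [ 0.603996   -0.00677531] [ 0.49038008 -0.0028928 ] lane white left edge [ 0.61387443 -0.0060027 ] [ 0.48591106 -0.00505157]
```

```bash

python3 -m inch '[[[-0.05,0,0.1],[0,0,0]],[[-0.1,0,0.2],[0,0,0]],[[-0.155,0,0.3],[0,0,0]],[[-0.155,0,0.4],[0,0,0]],[[-0.155,0,0.5],[0,0,0]],[[-0.155,0,0.6],[0,0,0]],[[-0.155,0,0.7],[0,0,0]],[[-0.155,0,0.8],[0,0,0]],[[-0.155,0,0.86],[0,0,0]],[[-0.155,0,0.89],[0,0,0]]]'
python3 -m inch '[[[0,0,0],[0,0,0]],[[0,0.06,0],[0,0,0]],[[0,0.12,0],[0,0,0]],[[0,0.2,0],[0,0,0]],[[0,0.28,0],[0,0,0]],[[0,0.36,0],[0,0,0]],[[0,0.44,0],[0,0,0]],[[0,0.52,0],[0,0,0]],[[0,0.6,0],[0,0,0]],[[0,0.68,0],[0,0,0]]]'
python3 -m inch '[[[0,0.02,0],[0,0,0]],[[0,0.04,0],[0,0,0]],[[0,0.06,0],[0,0,0]],[[0,0.08,0],[0,0,0]],[[0,0.09,0],[0,0,0]],[[0,0.1,0],[0,0,0]],[[0,0.11,0],[0,0,0]],[[0,0.12,0],[0,0,0]],[[0,0.12,0],[0,0,0]],[[0,0.12,0],[0,0,0]]]'
```

```text
clock: 47.05
position: [0.4851, -0.0426, 0.0204]
ee_rot: [0.713, 0.701, -0.0, -0.0]
ft_force: [-10.5, 0.5, 33.2]
grip_width: 0.106
grasp_force: 74.1
clock: 48.05
position: [0.5401, -0.0437, 0.0207]
ee_rot: [0.713, 0.701, -0.0, -0.0]
ft_force: [-2.1, -0.3, -0.8]
grip_width: 0.102
grasp_force: 68.3
clock: 49.05
position: [0.5492, -0.0438, 0.0209]
ee_rot: [0.713, 0.701, -0.0, -0.0]
ft_force: [-2.0, 0.1, -2.7]
grip_width: 0.102
grasp_force: 68.2
```

```bash

python3 -m inch '[[[0,0.01,0],[0,0,0]],[[0,0.02,0],[0,0,0]],[[0,0.03,0],[0,0,0]],[[0,0.04,0],[0,0,0]],[[0,0.05,0],[0,0,0]],[[0,0.05,0],[0,0,0]],[[0,0.05,0],[0,0,0]],[[0,0.05,0],[0,0,0]],[[0,0.05,0],[0,0,0]],[[0,0.05,0],[0,0,0]]]'
```

```text
clock: 50.05
position: [0.5492, -0.0437, 0.0205]
ee_rot: [0.713, 0.701, -0.003, -0.003]
ft_force: [-25.1, 0.9, 16.5]
grip_width: 0.102
grasp_force: 71.2
```

```bash

python3 -m inch '[[[0,-0.03,0],[0,0,0]],[[0,-0.04,0],[0,0,0]],[[0,-0.04,0],[0,0,0]],[[0,-0.04,0],[0,0,0]],[[0,-0.04,0],[0,0,0]],[[0,-0.04,0],[0,0,0]],[[0,-0.04,0],[0,0,0]],[[0,-0.04,0],[0,0,0]],[[0,-0.04,0],[0,0,0]],[[0,-0.04,0],[0,0,0]]]' - 40
python3 -m inch '[[[0,0,0],[0,0,0]],[[0,0,0],[0,0,0]],[[0,0,0],[0,0,0]],[[0,0,0],[0,0,0]],[[0,0,0],[0,0,0]],[[0,0,-0.1],[0,0,0]],[[0,0,-0.3],[0,0,0]],[[0,0,-0.5],[0,0,0]],[[0,0,-0.75],[0,0,0]],[[0,0,-1],[0,0,0]]]' 0.45 >/dev/null
python3 -m inch '[[[0.1,0,0],[0,0,0]],[[0.2,0,0],[0,0,0]],[[0.3,0,0],[0,0,0]],[[0.4,0,0],[0,0,0]],[[0.5,0,0],[0,0,0]],[[0.6,0,0],[0,0,0]],[[0.7,0,0],[0,0,0]],[[0.8,0,0],[0,0,0]],[[0.9,0,0],[0,0,0]],[[1,0,0],[0,0,0]]]' 0.55
python3 lugs.py
```

```text
clock: 51.05
position: [0.5492, -0.0437, 0.0207]
ee_rot: [0.713, 0.701, -0.001, -0.001]
ft_force: [-7.0, 0.1, 0.7]
grip_width: 0.109
grasp_force: 69.0
clock: 53.05
position: [0.5515, 0.0369, 0.1009]
ee_rot: [0.713, 0.701, -0.0, 0.0]
ft_force: [0.9, 0.2, 0.2]
grip_width: 0.547
grasp_force: 0.0
tcp [0.5514 0.0378 0.101 ] yaw 89.1
lug px [179.4 225.5] top xy [0.529  0.3882] plate dir 85.4 two [0.529 0.391 0.025] 0.004 tool dx,dy mm [350.1 -27.7]
lug px [360.7 216.9] top xy [ 0.5461 -0.1291] plate dir 2.9 two [ 0.545 -0.129  0.044] 0.002 tool dx,dy mm [-167.    -2.7]
lug px [245.5 195.1] top xy [0.6135 0.2004] plate dir 81.4 two [0.615 0.206 0.191] 0.054 tool dx,dy mm [163.6  59.7]
plate body c [0.528 0.45 ] dir 84.9 len 0.125
```

```bash

python3 -m inch '[[[0.1,0.04,0],[0,0,0]],[[0.2,0.08,0],[0,0,0]],[[0.3,0.12,0],[0,0,0]],[[0.4,0.16,0],[0,0,0]],[[0.5,0.2,0],[0,0,0]],[[0.6,0.24,0],[0,0,0]],[[0.7,0.28,0],[0,0,0]],[[0.8,0.32,0],[0,0,0]],[[0.9,0.35,0],[0,0,0]],[[1,0.37,0],[0,0,0]]]' >/dev/null
python3 -m inch '[[[0.1,0.04,0],[0,0,-0.1]],[[0.2,0.08,0],[0,0,-0.2]],[[0.3,0.12,0],[0,0,-0.3]],[[0.4,0.16,0],[0,0,-0.4]],[[0.5,0.2,0],[0,0,-0.5]],[[0.6,0.24,0],[0,0,-0.6]],[[0.7,0.28,0],[0,0,-0.7]],[[0.8,0.32,0],[0,0,-0.8]],[[0.9,0.35,0],[0,0,-0.9]],[[1,0.37,0],[0,0,-1]]]' >/dev/null
python3 -m inch '[[[0.04,0.04,0],[0,0,-0.1]],[[0.04,0.04,0],[0,0,-0.2]],[[0.04,0.04,0],[0,0,-0.3]],[[0.04,0.04,0],[0,0,-0.4]],[[0.04,0.04,0],[0,0,-0.5]],[[0.04,0.04,0],[0,0,-0.6]],[[0.04,0.04,0.05],[0,0,-0.7]],[[0.04,0.04,0.1],[0,0,-0.8]],[[0.04,0.04,0.15],[0,0,-0.9]],[[0.04,0.04,0.22],[0,0,-0.9]]]'
python3 -m inch '[[[0,0,0.1],[0,0,0]],[[0,0,0.2],[0,0,0]],[[0,0,0.3],[0,0,0]],[[0,0,0.4],[0,0,0]],[[0,0,0.5],[0,0,0]],[[0,0,0.6],[0,0,0]],[[0,0,0.7],[0,0,0]],[[0,0,0.8],[0,0,0]],[[0,0,0.85],[0,0,0]],[[0,0,0.89],[0,0,0]]]'
python3 -m inch '[[[0,0,0],[0,0,0]],[[0,0,0],[0,0,0]],[[0,0,0],[0,0,0]],[[0,0,0],[0,0,0]],[[0,0,0],[0,0,0]],[[0,0,0],[0,0,0]],[[0,0,0],[0,0,0]],[[0,0,0],[0,0,0]],[[0,0,0],[0,0,0]],[[0,0,0],[0,0,0]]]' 0 70
python3 -m inch '[[[0,0,-0.1],[0,0,0]],[[0,0,-0.2],[0,0,0]],[[0,0,-0.3],[0,0,0]],[[0,0,-0.4],[0,0,0]],[[0,0,-0.5],[0,0,0]],[[0,0,-0.6],[0,0,0]],[[0,0,-0.7],[0,0,0]],[[0,0,-0.8],[0,0,0]],[[0,0,-0.9],[0,0,0]],[[0,0,-1],[0,0,0]]]'

```

```text
clock: 56.15
position: [0.6136, 0.1999, 0.0831]
ee_rot: [0.047, 0.999, 0.0, 0.0]
ft_force: [0.3, 0.3, -0.2]
grip_width: 0.546
grasp_force: 0.0
clock: 57.15
position: [0.6134, 0.1997, 0.0117]
ee_rot: [0.048, 0.999, -0.0, -0.0]
ft_force: [-0.4, 0.2, -0.3]
grip_width: 0.549
grasp_force: 0.0
clock: 58.15
position: [0.6137, 0.1999, 0.0126]
ee_rot: [0.048, 0.999, 0.0, 0.0]
ft_force: [-1.5, -0.5, 5.0]
grip_width: 0.104
grasp_force: 69.0
clock: 59.15
position: [0.6135, 0.1997, 0.0928]
ee_rot: [0.048, 0.999, -0.0, 0.0]
ft_force: [-0.6, -0.7, -0.6]
grip_width: 0.105
grasp_force: 68.1
```

```bash

python3 -m inch '[[[0.07,-0.08,0],[0,0,0.1]],[[0.14,-0.15,0],[0,0,0.2]],[[0.2,-0.23,0],[0,0,0.3]],[[0.27,-0.3,0],[0,0,0.4]],[[0.34,-0.38,0],[0,0,0.5]],[[0.41,-0.46,0],[0,0,0.6]],[[0.48,-0.53,0],[0,0,0.7]],[[0.54,-0.61,0],[0,0,0.8]],[[0.61,-0.68,0],[0,0,0.9]],[[0.68,-0.76,0],[0,0,1]]]'
python3 -m inch '[[[0,-0.1,0],[0,0,0.1]],[[-0.01,-0.2,0],[0,0,0.2]],[[-0.01,-0.3,0],[0,0,0.3]],[[-0.02,-0.4,0],[0,0,0.4]],[[-0.02,-0.5,0],[0,0,0.5]],[[-0.03,-0.6,0],[0,0,0.6]],[[-0.03,-0.7,0],[0,0,0.7]],[[-0.04,-0.8,0],[0,0,0.8]],[[-0.04,-0.9,0],[0,0,0.9]],[[-0.05,-1,0],[0,0,0.9]]]'
python3 -m inch '[[[-0.08,-0.01,0],[0,0,0]],[[-0.16,-0.02,0],[0,0,0]],[[-0.24,-0.03,0],[0,0,0]],[[-0.32,-0.04,0],[0,0,0]],[[-0.4,-0.05,0],[0,0,0]],[[-0.48,-0.06,0],[0,0,0]],[[-0.56,-0.07,0],[0,0,0]],[[-0.64,-0.08,0],[0,0,0]],[[-0.72,-0.09,0],[0,0,0]],[[-0.76,-0.09,0],[0,0,0]]]'
cat > h2.py <<'E'
# predicted corner pixels of a plate carried with given TCP-centre offset; and edges found along lines across it (scene view)
from h import *
import sys
s=cv2.cvtColor(manip.camera("scene"),cv2.COLOR_RGB2HSV).astype(float); o=manip.get_obs(); p=o["position"]; z=p[2]-.006
S=s[:,:,1]
def prof(x):  # saturation along y at world x on plate-top plane: grey plate = low saturation
    ys=np.arange(p[1]-.06,p[1]+.06,.001); v=[cv2.getRectSubPix(S.astype(np.float32),(1,1),px("scene",[x,y,z]))[0,0] for y in ys]; return ys,np.array(v)
for x in (.04,.055,.075,.09,.105):
    ys,v=prof(p[0]+x); lo=v<70; i0=np.argmin(abs(ys-p[1]+.015)); a=b=i0
    while a>0 and v[a-1]<70:a-=1
    while b<len(v)-1 and v[b+1]<70:b+=1
    print("x",round(p[0]+x,3),"edges",ys[a].round(4),ys[b].round(4),"mid",((ys[a]+ys[b])/2).round(4),"w",(ys[b]-ys[a]).round(3))
for dy in(-.015,0,.01):
    xs=np.arange(p[0]+.1,p[0]+.15,.001); v=[S[int(round(w)),int(round(u))] for u,w in (px("scene",[x,p[1]+dy,z]) for x in xs)]; print("front at y",round(p[1]+dy,3),[xs[i].round(3) for i in range(len(v)) if v[i]>70][:1])
print("tcp",np.round(p,4))
E
python3 h2.py
```

```text
clock: 60.15
position: [0.5532, 0.1443, 0.0925]
ee_rot: [0.428, 0.904, 0.0, 0.0]
ft_force: [-0.1, 0.1, -1.2]
grip_width: 0.104
grasp_force: 68.3
clock: 61.15
position: [0.494, 0.0904, 0.0925]
ee_rot: [0.713, 0.701, 0.0, 0.0]
ft_force: [0.7, -0.8, -1.1]
grip_width: 0.106
grasp_force: 68.2
clock: 62.15
position: [0.486, 0.0288, 0.0921]
ee_rot: [0.713, 0.701, -0.0, 0.0]
ft_force: [-0.2, -0.5, -1.2]
grip_width: 0.103
grasp_force: 68.3
x 0.526 edges -0.0315 0.0875 mid 0.028 w 0.119
x 0.541 edges -0.0055 0.0585 mid 0.0265 w 0.064
x 0.561 edges -0.0055 0.0585 mid 0.0265 w 0.064
x 0.576 edges -0.0055 0.0585 mid 0.0265 w 0.064
x 0.591 edges -0.0065 0.0575 mid 0.0255 w 0.064
front at y 0.014 []
front at y 0.029 [np.float64(0.611)]
front at y 0.039 [np.float64(0.61)]
tcp [0.4861 0.0285 0.0921]
```

```bash

python3 -m inch '[[[-0.02,0,0.1],[0,0,0]],[[-0.04,0,0.2],[0,0,0]],[[-0.04,0,0.3],[0,0,0]],[[-0.04,0,0.4],[0,0,0]],[[-0.04,0,0.5],[0,0,0]],[[-0.04,0,0.6],[0,0,0]],[[-0.04,0,0.7],[0,0,0]],[[-0.04,0,0.8],[0,0,0]],[[-0.04,0,0.86],[0,0,0]],[[-0.04,0,0.885],[0,0,0]]]'
python3 -m inch '[[[0,0,0],[0,0,0]],[[0,0.06,0],[0,0,0]],[[0,0.12,0],[0,0,0]],[[0,0.2,0],[0,0,0]],[[0,0.28,0],[0,0,0]],[[0,0.36,0],[0,0,0]],[[0,0.44,0],[0,0,0]],[[0,0.52,0],[0,0,0]],[[0,0.6,0],[0,0,0]],[[0,0.68,0],[0,0,0]]]'
python3 -m inch '[[[0,0.02,0],[0,0,0]],[[0,0.04,0],[0,0,0]],[[0,0.06,0],[0,0,0]],[[0,0.08,0],[0,0,0]],[[0,0.1,0],[0,0,0]],[[0,0.11,0],[0,0,0]],[[0,0.12,0],[0,0,0]],[[0,0.13,0],[0,0,0]],[[0,0.14,0],[0,0,0]],[[0,0.14,0],[0,0,0]]]'
```

```text
clock: 63.2
position: [0.4858, 0.0265, 0.0207]
ee_rot: [0.713, 0.701, -0.0, -0.0]
ft_force: [0.3, 0.2, -0.5]
grip_width: 0.105
grasp_force: 68.2
clock: 64.2
position: [0.5408, 0.0255, 0.0211]
ee_rot: [0.713, 0.701, -0.0, -0.0]
ft_force: [-1.9, 0.8, -3.4]
grip_width: 0.105
grasp_force: 68.2
clock: 65.2
position: [0.5506, 0.0255, 0.021]
ee_rot: [0.713, 0.701, -0.001, -0.001]
ft_force: [-6.8, 0.8, -1.7]
grip_width: 0.105
grasp_force: 68.7
```

```bash

python3 -m inch '[[[0,0.01,0],[0,0,0]],[[0,0.02,0],[0,0,0]],[[0,0.03,0],[0,0,0]],[[0,0.04,0],[0,0,0]],[[0,0.04,0],[0,0,0]],[[0,0.04,0],[0,0,0]],[[0,0.04,0],[0,0,0]],[[0,0.04,0],[0,0,0]],[[0,0.04,0],[0,0,0]],[[0,0.04,0],[0,0,0]]]'
python3 -m inch '[[[0,-0.03,0],[0,0,0]],[[0,-0.04,0],[0,0,0]],[[0,-0.04,0],[0,0,0]],[[0,-0.04,0],[0,0,0]],[[0,-0.04,0],[0,0,0]],[[0,-0.04,0],[0,0,0]],[[0,-0.04,0],[0,0,0]],[[0,-0.04,0],[0,0,0]],[[0,-0.04,0],[0,0,0]],[[0,-0.04,0],[0,0,0]]]' - 40
python3 -m inch '[[[0,0,0],[0,0,0]],[[0,0,0],[0,0,0]],[[0,0,0],[0,0,0]],[[0,0,0],[0,0,0]],[[0,0,0],[0,0,0]],[[0,0,-0.1],[0,0,0]],[[0,0,-0.3],[0,0,0]],[[0,0,-0.5],[0,0,0]],[[0,0,-0.75],[0,0,0]],[[0,0,-1],[0,0,0]]]' 0.45
python3 -m inch '[[[0.1,0,0],[0,0,0]],[[0.2,0,0],[0,0,0]],[[0.3,0,0],[0,0,0]],[[0.4,0,0],[0,0,0]],[[0.5,0,0],[0,0,0]],[[0.6,0,0],[0,0,0]],[[0.7,0,0],[0,0,0]],[[0.8,0,0],[0,0,0]],[[0.9,0,0],[0,0,0]],[[1,0,0],[0,0,0]]]' 0.55
python3 lugs.py
```

```text
clock: 66.2
position: [0.5506, 0.0256, 0.0206]
ee_rot: [0.713, 0.701, -0.004, -0.002]
ft_force: [-23.4, 0.2, 10.7]
grip_width: 0.105
grasp_force: 70.6
clock: 67.2
position: [0.5506, 0.0255, 0.0211]
ee_rot: [0.713, 0.701, -0.001, -0.001]
ft_force: [-7.3, -0.1, -2.0]
grip_width: 0.105
grasp_force: 69.0
clock: 68.2
position: [0.5519, 0.0255, 0.1036]
ee_rot: [0.713, 0.701, 0.0, 0.001]
ft_force: [-0.1, -0.9, -0.4]
grip_width: 0.446
grasp_force: 0.0
clock: 69.2
position: [0.553, 0.106, 0.1013]
ee_rot: [0.713, 0.701, -0.0, 0.0]
ft_force: [0.5, -0.5, 0.8]
grip_width: 0.555
grasp_force: 0.0
tcp [0.5528 0.1069 0.1014] yaw 89.1
lug px [179.4 225.6] top xy [0.5289 0.3883] plate dir 87.4 two [0.529 0.391 0.026] 0.002 tool dx,dy mm [280.9 -28.2]
lug px [358.8 217. ] top xy [ 0.5461 -0.1237] plate dir 2.1 two [ 0.544 -0.126  0.04 ] 0.006 tool dx,dy mm [-230.7   -3.2]
lug px [330.1 216.1] top xy [ 0.5497 -0.0414] plate dir -1.8 two [ 0.547 -0.044  0.04 ] 0.007 tool dx,dy mm [-148.3   -0.9]
plate body c [0.525 0.45 ] dir 85.0 len 0.124
```

```bash

python3 -m inch '[[[0.1,-0.01,0],[0,0,0]],[[0.2,-0.02,0],[0,0,0]],[[0.3,-0.04,0],[0,0,0]],[[0.4,-0.05,0],[0,0,0]],[[0.5,-0.06,0],[0,0,0]],[[0.6,-0.07,0],[0,0,0]],[[0.7,-0.08,0],[0,0,0]],[[0.8,-0.1,0],[0,0,0]],[[0.9,-0.11,0],[0,0,0]],[[1,-0.12,0],[0,0,0]]]' >/dev/null
python3 -m inch '[[[0.1,-0.01,0],[0,0,0]],[[0.2,-0.02,0],[0,0,0]],[[0.3,-0.04,0],[0,0,0]],[[0.4,-0.05,0],[0,0,0]],[[0.5,-0.06,0],[0,0,0]],[[0.6,-0.07,0],[0,0,0]],[[0.7,-0.08,0],[0,0,0]],[[0.8,-0.1,0],[0,0,0]],[[0.9,-0.11,0],[0,0,0]],[[1,-0.12,0],[0,0,0]]]' >/dev/null
python3 -m inch '[[[0.1,-0.01,0],[0,0,-0.1]],[[0.2,-0.02,0],[0,0,-0.2]],[[0.3,-0.04,0],[0,0,-0.3]],[[0.4,-0.05,0],[0,0,-0.4]],[[0.5,-0.06,0],[0,0,-0.5]],[[0.6,-0.07,0],[0,0,-0.6]],[[0.7,-0.08,0],[0,0,-0.7]],[[0.8,-0.1,0],[0,0,-0.8]],[[0.9,-0.11,0],[0,0,-0.9]],[[1,-0.12,0],[0,0,-1]]]' >/dev/null
python3 -m inch '[[[0.05,0.05,0],[0,0,-0.1]],[[0.1,0.1,0],[0,0,-0.2]],[[0.15,0.15,0],[0,0,-0.3]],[[0.2,0.2,0],[0,0,-0.4]],[[0.25,0.25,0],[0,0,-0.5]],[[0.3,0.3,0],[0,0,-0.6]],[[0.37,0.36,0],[0,0,-0.7]],[[0.37,0.36,0],[0,0,-0.8]],[[0.37,0.36,0.06],[0,0,-0.91]],[[0.37,0.36,0.12],[0,0,-0.91]]]'
python3 -m inch '[[[0,0,0.1],[0,0,0]],[[0,0,0.2],[0,0,0]],[[0,0,0.3],[0,0,0]],[[0,0,0.4],[0,0,0]],[[0,0,0.5],[0,0,0]],[[0,0,0.6],[0,0,0]],[[0,0,0.7],[0,0,0]],[[0,0,0.8],[0,0,0]],[[0,0,0.9],[0,0,0]],[[0,0,1],[0,0,0]]]'
python3 -m inch '[[[0,0,0],[0,0,0]],[[0,0,0],[0,0,0]],[[0,0,0],[0,0,0]],[[0,0,0],[0,0,0]],[[0,0,0],[0,0,0]],[[0,0,0],[0,0,0]],[[0,0,0],[0,0,0]],[[0,0,0],[0,0,0]],[[0,0,0],[0,0,0]],[[0,0,0],[0,0,0]]]' 0 70
python3 -m inch '[[[0,0,-0.1],[0,0,0]],[[0,0,-0.2],[0,0,0]],[[0,0,-0.3],[0,0,0]],[[0,0,-0.4],[0,0,0]],[[0,0,-0.5],[0,0,0]],[[0,0,-0.6],[0,0,0]],[[0,0,-0.7],[0,0,0]],[[0,0,-0.8],[0,0,0]],[[0,0,-0.9],[0,0,0]],[[0,0,-1],[0,0,0]]]'
python3 lugs.py
```

```text
clock: 73.3
position: [0.5284, 0.3874, 0.0913]
ee_rot: [0.043, 0.999, 0.0, -0.0]
ft_force: [-1.0, -0.0, 0.2]
grip_width: 0.552
grasp_force: 0.0
clock: 74.3
position: [0.5284, 0.3871, 0.011]
ee_rot: [0.044, 0.999, -0.0, -0.0]
ft_force: [-0.1, -0.0, 0.4]
grip_width: 0.55
grasp_force: 0.0
clock: 75.3
position: [0.5286, 0.3873, 0.0122]
ee_rot: [0.044, 0.999, 0.0, 0.0]
ft_force: [-0.9, -0.2, 5.2]
grip_width: 0.106
grasp_force: 69.7
clock: 76.3
position: [0.5284, 0.3871, 0.0923]
ee_rot: [0.044, 0.999, -0.0, 0.0]
ft_force: [0.6, -1.2, -1.2]
grip_width: 0.105
grasp_force: 68.6
tcp [0.5288 0.3876 0.0931] yaw 175.0
lug px [358.8 217. ] top xy [ 0.5461 -0.1237] plate dir 2.1 two [ 0.544 -0.126  0.04 ] 0.006 tool dx,dy mm [ -62.  -507.8]
lug px [329.9 216.1] top xy [ 0.5498 -0.0407] plate dir -2.6 two [ 0.547 -0.044  0.039] 0.008 tool dx,dy mm [ -58.4 -424.8]
lug px [306.9 216. ] top xy [0.551  0.0253] plate dir -1.7 two [0.549 0.024 0.044] 0.005 tool dx,dy mm [ -53.8 -359. ]
```

```bash

python3 -m inch '[[[0,-0.1,0],[0,0,0.1]],[[0.01,-0.2,0],[0,0,0.2]],[[0.01,-0.3,0],[0,0,0.3]],[[0.02,-0.4,0],[0,0,0.4]],[[0.02,-0.5,0],[0,0,0.5]],[[0.02,-0.6,0],[0,0,0.6]],[[0.03,-0.7,0],[0,0,0.7]],[[0.03,-0.8,0],[0,0,0.8]],[[0.04,-0.9,0],[0,0,0.9]],[[0.04,-1,0],[0,0,1]]]'
python3 -m inch '[[[-0.07,-0.07,0],[0,0,0.1]],[[-0.14,-0.15,0],[0,0,0.2]],[[-0.21,-0.22,0],[0,0,0.3]],[[-0.28,-0.3,0],[0,0,0.4]],[[-0.35,-0.37,0],[0,0,0.5]],[[-0.41,-0.44,0],[0,0,0.6]],[[-0.48,-0.52,0],[0,0,0.7]],[[-0.55,-0.59,0],[0,0,0.8]],[[-0.62,-0.67,0],[0,0,0.91]],[[-0.69,-0.74,0],[0,0,0.91]]]'
python3 -m inch '[[[-0.08,-0.01,0],[0,0,0]],[[-0.16,-0.02,0],[0,0,0]],[[-0.24,-0.04,0],[0,0,0]],[[-0.32,-0.05,0],[0,0,0]],[[-0.4,-0.06,0],[0,0,0]],[[-0.48,-0.07,0],[0,0,0]],[[-0.56,-0.08,0],[0,0,0]],[[-0.64,-0.1,0],[0,0,0]],[[-0.72,-0.11,0],[0,0,0]],[[-0.8,-0.12,0],[0,0,0]]]' >/dev/null
python3 -m inch '[[[-0.08,-0.01,0],[0,0,0]],[[-0.16,-0.02,0],[0,0,0]],[[-0.24,-0.04,0],[0,0,0]],[[-0.32,-0.05,0],[0,0,0]],[[-0.4,-0.06,0],[0,0,0]],[[-0.48,-0.07,0],[0,0,0]],[[-0.56,-0.08,0],[0,0,0]],[[-0.64,-0.1,0],[0,0,0]],[[-0.72,-0.11,0],[0,0,0]],[[-0.8,-0.12,0],[0,0,0]]]'
python3 h2.py
python3 - <<'E'
from h import *
t=manip.camera("top");s=manip.camera("scene")
a=cv2.resize(t[150:290,250:390],(390,390),interpolation=2);b=cv2.resize(s[200:310,180:290],(390,390),interpolation=2)
cv2.imwrite("pics/p3.png",np.hstack([a,b])[:,:,::-1])
E
```

```text
clock: 77.4
position: [0.5179, 0.3073, 0.0914]
ee_rot: [0.424, 0.906, -0.0, -0.0]
ft_force: [-0.1, -0.4, -2.1]
grip_width: 0.109
grasp_force: 68.7
clock: 78.4
position: [0.508, 0.227, 0.0915]
ee_rot: [0.713, 0.701, -0.0, 0.0]
ft_force: [0.7, 0.1, -1.2]
grip_width: 0.105
grasp_force: 68.7
clock: 80.4
position: [0.4868, 0.0992, 0.0917]
ee_rot: [0.713, 0.701, -0.0, 0.0]
ft_force: [-0.6, -0.3, -1.8]
grip_width: 0.102
grasp_force: 68.7
x 0.527 edges 0.038 0.157 mid 0.0975 w 0.119
x 0.542 edges 0.064 0.157 mid 0.1105 w 0.093
x 0.562 edges 0.063 0.157 mid 0.11 w 0.094
x 0.577 edges 0.063 0.157 mid 0.11 w 0.094
x 0.592 edges 0.062 0.157 mid 0.1095 w 0.095
front at y 0.083 []
front at y 0.098 []
front at y 0.108 []
tcp [0.4868 0.098  0.0916]
```

View pics/p3.png

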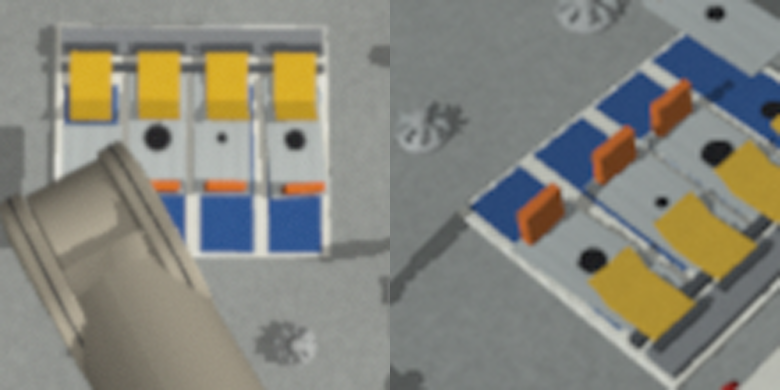

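Plates sit in lanes 2, 3 and 4, with lugs at crop (165,185), (226,185) and (305,188). Plate A looks slightly skewed, so I will inspect it after plate C. Held plate C spans crop x 62 to 126 in the top view.

```bash
python3 - <<'E'
from h import *
T=lambda x,y,z:onz("top",250+x/2.786,150+y/2.786,z)[:2].round(4)
print("C left/right",T(62,140,.086),T(126,140,.086)); print("C fr corner scene",onz("scene",180+355/3.545,200+73/3.545,.086)[:2])
print("lane4 blue",T(270,225,.008),T(322,225,.008),"lane3",T(201,225,.008),T(253,225,.008)); print("A edges",T(270,175,.014),T(326,175,.014),"front",T(267,122,.014)); print("B edges",T(193,175,.014),T(253,175,.014))
print("lugs A",T(285,188,.05),T(326,186,.05),"B",T(205,185,.05),T(247,185,.05)); print("holes",T(295,140,.014),T(221,138,.014),T(157,137,.014)); print("clips",[T(x,85,.022) for x in(91,158,226,294)])
t=cv2.cvtColor(cv2.imread("pics/p3.png"),cv2.COLOR_BGR2HSV)
E
```

```text
C left/right [0.5927 0.1232] [0.5918 0.0597]
C fr corner scene [0.60560003 0.05979961]
lane4 blue [ 0.5084 -0.094 ] [ 0.5076 -0.1491] lane3 [ 0.5095 -0.0211] [ 0.5087 -0.076 ]
A edges [ 0.5608 -0.0946] [ 0.56   -0.1539] front [ 0.6172 -0.0931]
B edges [ 0.562  -0.0133] [ 0.5611 -0.0766]
lugs A [ 0.5443 -0.1036] [ 0.5458 -0.1457] B [ 0.5486 -0.0217] [ 0.548  -0.0647]
holes [ 0.5976 -0.1222] [ 0.6008 -0.0438] [0.6028 0.0239]
clips [array([0.6579, 0.0929]), array([0.657 , 0.0223]), array([ 0.6561, -0.0496]), array([ 0.6552, -0.1215])]
```

```bash

python3 -m inch '[[[0.02,0,0.1],[0,0,0]],[[0.04,0,0.2],[0,0,0]],[[0.04,0,0.3],[0,0,0]],[[0.04,0,0.4],[0,0,0]],[[0.04,0,0.5],[0,0,0]],[[0.04,0,0.6],[0,0,0]],[[0.04,0,0.7],[0,0,0]],[[0.04,0,0.8],[0,0,0]],[[0.04,0,0.86],[0,0,0]],[[0.04,0,0.88],[0,0,0]]]'
python3 -m inch '[[[0,0,0],[0,0,0]],[[0,0.06,0],[0,0,0]],[[0,0.12,0],[0,0,0]],[[0,0.2,0],[0,0,0]],[[0,0.28,0],[0,0,0]],[[0,0.36,0],[0,0,0]],[[0,0.44,0],[0,0,0]],[[0,0.52,0],[0,0,0]],[[0,0.6,0],[0,0,0]],[[0,0.68,0],[0,0,0]]]'
python3 -m inch '[[[0,0.02,0],[0,0,0]],[[0,0.04,0],[0,0,0]],[[0,0.06,0],[0,0,0]],[[0,0.08,0],[0,0,0]],[[0,0.1,0],[0,0,0]],[[0,0.11,0],[0,0,0]],[[0,0.12,0],[0,0,0]],[[0,0.13,0],[0,0,0]],[[0,0.14,0],[0,0,0]],[[0,0.14,0],[0,0,0]]]'
python3 -m inch '[[[0,0.01,0],[0,0,0]],[[0,0.02,0],[0,0,0]],[[0,0.03,0],[0,0,0]],[[0,0.04,0],[0,0,0]],[[0,0.04,0],[0,0,0]],[[0,0.04,0],[0,0,0]],[[0,0.04,0],[0,0,0]],[[0,0.04,0],[0,0,0]],[[0,0.04,0],[0,0,0]],[[0,0.04,0],[0,0,0]]]'
```

```text
clock: 81.55
position: [0.4867, 0.1029, 0.0207]
ee_rot: [0.713, 0.701, -0.0, -0.0]
ft_force: [0.1, -0.5, -1.1]
grip_width: 0.105
grasp_force: 68.7
clock: 82.55
position: [0.5417, 0.1018, 0.021]
ee_rot: [0.713, 0.701, -0.0, -0.0]
ft_force: [-1.4, 0.1, -5.5]
grip_width: 0.102
grasp_force: 68.2
clock: 83.55
position: [0.5522, 0.1019, 0.0211]
ee_rot: [0.713, 0.701, -0.0, -0.0]
ft_force: [-2.8, -0.4, -4.9]
grip_width: 0.104
grasp_force: 68.4
clock: 84.55
position: [0.5522, 0.102, 0.0205]
ee_rot: [0.713, 0.701, -0.003, -0.002]
ft_force: [-18.9, 0.6, 3.9]
grip_width: 0.105
grasp_force: 70.1
```

```bash

python3 -m inch '[[[0,-0.03,0],[0,0,0]],[[0,-0.04,0],[0,0,0]],[[0,-0.04,0],[0,0,0]],[[0,-0.04,0],[0,0,0]],[[0,-0.04,0],[0,0,0]],[[0,-0.04,0],[0,0,0]],[[0,-0.04,0],[0,0,0]],[[0,-0.04,0],[0,0,0]],[[0,-0.04,0],[0,0,0]],[[0,-0.04,0],[0,0,0]]]' - 40 >/dev/null
python3 -m inch '[[[0,0,0],[0,0,0]],[[0,0,0],[0,0,0]],[[0,0,0],[0,0,0]],[[0,0,0],[0,0,0]],[[0,0,0],[0,0,0]],[[0,0,-0.1],[0,0,0]],[[0,0,-0.3],[0,0,0]],[[0,0,-0.5],[0,0,0]],[[0,0,-0.75],[0,0,0]],[[0,0,-1],[0,0,0]]]' 0.45
cat > fin.py <<'E'
# lugs in the rack: extent of orange at z .05 (top) ; holes (dark) at z .014 ; clip centres
from h import *
import sys
t=np.mean([manip.camera("top") for _ in range(4)],0).astype(np.uint8); hs=cv2.cvtColor(t,cv2.COLOR_RGB2HSV)
for k,r,a in blobs(t,"orange",8):
    P=np.array([onz("top",*c,.05)[:2] for c in k[:,0]])
    if abs(P.mean(0)[0]-.55)<.05: 
        g=np.polyfit(P[:,1],P[:,0],1)[0]; print("lug y",P[:,1].min().round(4),P[:,1].max().round(4),"mid",((P[:,1].min()+P[:,1].max())/2).round(4),"x",P[:,0].mean().round(4),"yaw",(-np.degrees(np.arctan(g))).round(1))
m=((hs[:,:,2]<60)).astype(np.uint8)
for k in cv2.findContours(m,0,1)[0]:
    M=cv2.moments(k)
    if M["m00"]>5:
        P=onz("top",M["m10"]/M["m00"],M["m01"]/M["m00"],.014)
        if .58<P[0]<.62 and -.17<P[1]<.14: print("hole",P[:2].round(4),M["m00"])
for k,r,a in blobs(t,"yellow"):
    P=np.array([onz("top",*c,.024)[:2] for c in k[:,0]])
    if -.17<P[:,1].mean()<.14 and P[:,0].mean()>.6: print("clip y mid",((P[:,1].min()+P[:,1].max())/2).round(4),P[:,1].min().round(4),P[:,1].max().round(4))
if len(sys.argv)>1: cv2.imwrite("pics/%s.png"%sys.argv[1],cv2.resize(t[155:250,265:372],(790,590*790//790-0),interpolation=cv2.INTER_CUBIC)[:,:,::-1])
E
python3 fin.py
```

```text
clock: 86.55
position: [0.5529, 0.102, 0.1036]
ee_rot: [0.713, 0.701, 0.0, 0.0]
ft_force: [0.5, -0.3, 0.5]
grip_width: 0.453
grasp_force: 0.0
lug y -0.14 -0.1055 mid -0.1228 x 0.5455 yaw 2.0
lug y -0.06 -0.0229 mid -0.0415 x 0.5489 yaw -2.6
hole [ 0.5986 -0.1207] 15.0
clip y mid -0.1204 -0.1414 -0.0995
clip y mid -0.0491 -0.0702 -0.028
clip y mid 0.0212 0.0006 0.0418
clip y mid 0.1062 0.0973 0.115
```

```bash

python3 -m inch '[[[-0.09,0,0],[0,0,0]],[[-0.18,0,0],[0,0,0]],[[-0.27,0,0],[0,0,0]],[[-0.36,0,0],[0,0,0]],[[-0.45,0,0],[0,0,0]],[[-0.54,0,0],[0,0,0]],[[-0.63,0,0],[0,0,0]],[[-0.72,0,0],[0,0,0]],[[-0.81,0,0],[0,0,0]],[[-0.9,0,0],[0,0,0]]]' >/dev/null
python3 -m inch '[[[-0.09,0,0],[0,0,0]],[[-0.18,0,0],[0,0,0]],[[-0.27,0,0],[0,0,0]],[[-0.36,0,0],[0,0,0]],[[-0.45,0,0],[0,0,0]],[[-0.54,0,0],[0,0,0]],[[-0.63,0,0],[0,0,0]],[[-0.72,0,0],[0,0,0]],[[-0.81,0,0],[0,0,0]],[[-0.9,-0.01,0],[0,0,0]]]'
python3 fin.py
python3 -m inch '[[[0,0,0.1],[0,0,0]],[[0,0,0.2],[0,0,0]],[[0,0,0.3],[0,0,0]],[[0,0,0.4],[0,0,0]],[[0,0,0.5],[0,0,0]],[[0,0,0.6],[0,0,0]],[[0,0,0.7],[0,0,0]],[[0,0,0.8],[0,0,0]],[[0,0,0.9],[0,0,0]],[[0,0,1],[0,0,0]]]'
python3 -m inch '[[[0,0,0],[0,0,0]],[[0,0,0],[0,0,0]],[[0,0,0],[0,0,0]],[[0,0,0],[0,0,0]],[[0,0,0],[0,0,0]],[[0,0,0],[0,0,0]],[[0,0,0],[0,0,0]],[[0,0,0],[0,0,0]],[[0,0,0],[0,0,0]],[[0,0,0],[0,0,0]]]' 0 60
python3 -m inch '[[[-0.02,0,0],[0,0,0]],[[-0.04,0,0],[0,0,0]],[[-0.06,0,0],[0,0,0]],[[-0.075,0,0],[0,0,0]],[[-0.075,0.01,0],[0,0,0]],[[-0.075,0.02,0],[0,0,0]],[[-0.075,0.02,0],[0,0,0]],[[-0.075,0.02,0],[0,0,0]],[[-0.075,0.02,0],[0,0,0]],[[-0.075,0.02,0],[0,0,0]]]'
```

```text
clock: 88.75
position: [0.5494, -0.0428, 0.1013]
ee_rot: [0.713, 0.701, 0.0, 0.0]
ft_force: [0.8, -0.3, -0.9]
grip_width: 0.447
grasp_force: 0.0
lug y 0.6029 0.6451 mid 0.624 x 0.5342 yaw -13.1
lug y 0.0084 0.0426 mid 0.0255 x 0.5503 yaw -1.6
lug y 0.0824 0.1164 mid 0.0994 x 0.5516 yaw -1.2
hole [0.6028 0.0249] 32.0
clip y mid -0.1204 -0.1414 -0.0995
clip y mid -0.0491 -0.0702 -0.028
clip y mid 0.0226 0.0006 0.0447
clip y mid 0.0946 0.0738 0.1155
clock: 89.95
position: [0.5493, -0.0422, 0.0206]
ee_rot: [0.713, 0.701, -0.0, 0.0]
ft_force: [0.0, 0.5, 0.0]
grip_width: 0.451
grasp_force: 0.0
clock: 90.95
position: [0.5492, -0.042, 0.0214]
ee_rot: [0.713, 0.701, -0.0, -0.0]
ft_force: [-4.5, 1.1, 3.9]
grip_width: 0.103
grasp_force: 59.2
clock: 91.95
position: [0.5491, -0.0473, 0.0214]
ee_rot: [0.713, 0.701, -0.001, -0.001]
ft_force: [-14.1, 3.5, 12.5]
grip_width: 0.104
grasp_force: 60.6
```

```bash

python3 -m inch '[[[0,-0.02,0],[0,0,0]],[[0,-0.02,0],[0,0,0]],[[0,-0.02,0],[0,0,0]],[[0,-0.02,0],[0,0,0]],[[0,-0.02,0],[0,0,0]],[[0,-0.02,0],[0,0,0]],[[0,-0.02,0],[0,0,0]],[[0,-0.02,0],[0,0,0]],[[0,-0.02,0],[0,0,0]],[[0,-0.02,0],[0,0,0]]]' - 40
python3 -m inch '[[[0,0,0],[0,0,0]],[[0,0,0],[0,0,0]],[[0,0,0],[0,0,0]],[[0,0,0],[0,0,0]],[[0,0,0],[0,0,0]],[[0,0,-0.1],[0,0,0]],[[0,0,-0.3],[0,0,0]],[[0,0,-0.5],[0,0,0]],[[0,0,-0.75],[0,0,0]],[[0,0,-1],[0,0,0]]]' 0.45 >/dev/null
python3 -m inch '[[[-0.09,0,0],[0,0,0]],[[-0.18,0,0],[0,0,0]],[[-0.27,0,0],[0,0,0]],[[-0.36,0,0],[0,0,0]],[[-0.45,0,0],[0,0,0]],[[-0.54,0,0],[0,0,0]],[[-0.63,0,0],[0,0,0]],[[-0.72,0,0],[0,0,0]],[[-0.81,0,0],[0,0,0]],[[-0.94,0,0],[0,0,0]]]'
python3 -m inch '[[[0,0,0.1],[0,0,0]],[[0,0,0.2],[0,0,0]],[[0,0,0.3],[0,0,0]],[[0,0,0.4],[0,0,0]],[[0,0,0.5],[0,0,0]],[[0,0,0.6],[0,0,0]],[[0,0,0.7],[0,0,0]],[[0,0,0.8],[0,0,0]],[[0,0,0.9],[0,0,0]],[[0,0,1],[0,0,0]]]'
python3 -m inch '[[[0,0,0],[0,0,0]],[[0,0,0],[0,0,0]],[[0,0,0],[0,0,0]],[[0,0,0],[0,0,0]],[[0,0,0],[0,0,0]],[[0,0,0],[0,0,0]],[[0,0,0],[0,0,0]],[[0,0,0],[0,0,0]],[[0,0,0],[0,0,0]],[[0,0,0],[0,0,0]]]' 0 60
python3 -m inch '[[[0.02,0,0],[0,0,0]],[[0.04,0,0],[0,0,0]],[[0.05,0,0],[0,0,0]],[[0.05,0.01,0],[0,0,0]],[[0.05,0.02,0],[0,0,0]],[[0.05,0.03,0],[0,0,0]],[[0.05,0.03,0],[0,0,0]],[[0.05,0.03,0],[0,0,0]],[[0.05,0.03,0],[0,0,0]],[[0.05,0.03,0],[0,0,0]]]'
```

```text
clock: 92.95
position: [0.5491, -0.0476, 0.0214]
ee_rot: [0.713, 0.701, -0.0, -0.0]
ft_force: [-6.9, 2.6, 4.5]
grip_width: 0.106
grasp_force: 59.4
clock: 94.95
position: [0.548, -0.1236, 0.1014]
ee_rot: [0.713, 0.701, 0.0, 0.0]
ft_force: [0.2, 0.5, 0.7]
grip_width: 0.449
grasp_force: 0.0
clock: 95.95
position: [0.5479, -0.1234, 0.0206]
ee_rot: [0.713, 0.701, -0.0, 0.0]
ft_force: [-0.5, -0.2, -0.9]
grip_width: 0.448
grasp_force: 0.0
clock: 96.95
position: [0.5475, -0.1233, 0.0212]
ee_rot: [0.713, 0.701, -0.0, -0.0]
ft_force: [-4.4, 0.6, 0.5]
grip_width: 0.102
grasp_force: 62.5
clock: 97.95
position: [0.5478, -0.1203, 0.0211]
ee_rot: [0.714, 0.701, -0.002, -0.001]
ft_force: [-18.2, -1.0, 11.6]
grip_width: 0.106
grasp_force: 64.1
```

```bash

python3 -m inch '[[[0,-0.02,0],[0,0,0]],[[0,-0.03,0],[0,0,0]],[[0,-0.03,0],[0,0,0]],[[0,-0.03,0],[0,0,0]],[[0,-0.03,0],[0,0,0]],[[0,-0.03,0],[0,0,0]],[[0,-0.03,0],[0,0,0]],[[0,-0.03,0],[0,0,0]],[[0,-0.03,0],[0,0,0]],[[0,-0.03,0],[0,0,0]]]' - 40
python3 -m inch '[[[0,0,0],[0,0,0]],[[0,0,0],[0,0,0]],[[0,0,0],[0,0,0]],[[0,0,0],[0,0,0]],[[0,0,0],[0,0,0]],[[0,0,-0.1],[0,0,0]],[[0,0,-0.3],[0,0,0]],[[0,0,-0.5],[0,0,0]],[[0,0,-0.75],[0,0,0]],[[0,0,-1],[0,0,0]]]' 0.45 >/dev/null
python3 -m inch '[[[-0.1,0,-0.1],[0,0,0]],[[-0.2,0,-0.2],[0,0,0]],[[-0.3,0,-0.3],[0,0,0]],[[-0.4,0,-0.4],[0,0,0]],[[-0.5,0,-0.5],[0,0,0]],[[-0.6,0,-0.6],[0,0,0]],[[-0.7,0,-0.7],[0,0,0]],[[-0.8,0,-0.8],[0,0,0]],[[-0.9,0,-0.9],[0,0,0]],[[-1,0,-0.9],[0,0,0]]]' 0.55 >/dev/null
python3 -m inch '[[[-0.1,0,0],[0,0,0]],[[-0.2,0,0],[0,0,0]],[[-0.3,0,0],[0,0,0]],[[-0.4,0,0],[0,0,0]],[[-0.5,0,0],[0,0,0]],[[-0.6,0,0],[0,0,0]],[[-0.7,0,0],[0,0,0]],[[-0.8,0,0],[0,0,0]],[[-0.9,0,0],[0,0,0]],[[-1,0,0],[0,0,0]]]'
python3 fin.py f1; python3 lev.py
```

```text
clock: 98.95
position: [0.5477, -0.1201, 0.0212]
ee_rot: [0.713, 0.701, -0.0, 0.0]
ft_force: [-5.1, -3.4, -0.5]
grip_width: 0.106
grasp_force: 62.4
clock: 101.95
position: [0.5453, -0.28, 0.1733]
ee_rot: [0.713, 0.701, -0.0, 0.0]
ft_force: [0.7, 0.0, -0.1]
grip_width: 0.55
grasp_force: 0.0
lug y 0.5974 0.6451 mid 0.6212 x 0.5336 yaw -12.7
lug y -0.1371 -0.0999 mid -0.1185 x 0.5462 yaw -2.1
lug y -0.0657 -0.0315 mid -0.0486 x 0.548 yaw -0.8
lug y 0.0084 0.0426 mid 0.0255 x 0.5494 yaw -2.0
lug y 0.0852 0.1164 mid 0.1008 x 0.5522 yaw -5.4
hole [ 0.6006 -0.1212] 15.0
hole [0.6054 0.0999] 8.0
hole [0.603  0.0248] 36.0
clip y mid -0.1204 -0.1414 -0.0994
clip y mid -0.0491 -0.0702 -0.028
clip y mid 0.0226 0.0006 0.0447
clip y mid 0.0946 0.0738 0.1155
top 78.0 dir 96.2 [ 0.4676 -0.3108]
scene 116.5 dir 97.6 [ 0.4662 -0.3099]
```

View pics/f1.png

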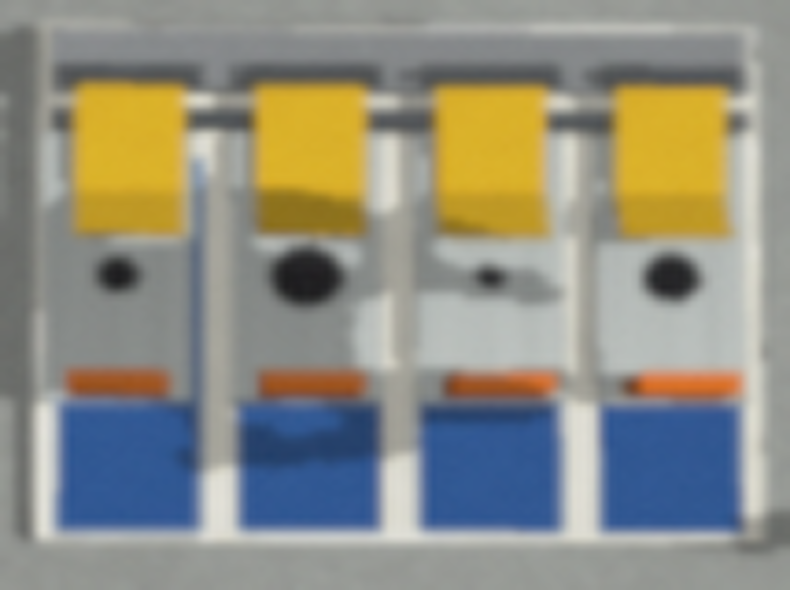

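Plates in lanes 2 to 4 sit well, with lugs at (312,383), (500,385) and (690,385), all under their clips. The lane 1 plate is straight and home, but about 5 mm off to the left, with a blue strip showing at (200,300). I centre it.

```bash

python3 -m inch '[[[0.1,0,0],[0,0,0]],[[0.2,0,0],[0,0,0]],[[0.3,0,0],[0,0,0]],[[0.4,0,0],[0,0,0]],[[0.5,0,0],[0,0,0]],[[0.6,0,0],[0,0,0]],[[0.7,0,0],[0,0,0]],[[0.8,0,0],[0,0,0]],[[0.9,0,0],[0,0,0]],[[0.95,0,0],[0,0,0]]]' 0.45 >/dev/null
python3 -m inch '[[[0.1,0,0],[0,0,0]],[[0.2,0,0],[0,0,0]],[[0.3,0,0],[0,0,0]],[[0.4,0,0],[0,0,0]],[[0.5,0,0],[0,0,0]],[[0.6,0,0],[0,0,0]],[[0.7,0,0],[0,0,0]],[[0.8,0,0],[0,0,0]],[[0.9,0,0],[0,0,0]],[[0.95,0,0],[0,0,0]]]' >/dev/null
python3 -m inch '[[[0.1,0,0],[0,0,0]],[[0.2,0,0],[0,0,0]],[[0.3,0,0],[0,0,0]],[[0.4,0,0],[0,0,0]],[[0.5,0,0],[0,0,0]],[[0.6,0,0],[0,0,0]],[[0.7,0,0],[0,0,0]],[[0.8,0,0],[0,0,0]],[[0.9,0,0],[0,0,0]],[[0.95,0,0],[0,0,0]]]' >/dev/null
python3 -m inch '[[[0.1,0,0],[0,0,0]],[[0.2,0,0],[0,0,0]],[[0.3,0,0],[0,0,0]],[[0.4,0,0],[0,0,0]],[[0.5,0,0],[0,0,0]],[[0.6,0,0],[0,0,0]],[[0.7,0,0],[0,0,0]],[[0.8,0,0],[0,0,0]],[[0.9,0,0],[0,0,0]],[[0.95,0,0],[0,0,0]]]' >/dev/null
python3 -m inch '[[[0.1,0,0.1],[0,0,0]],[[0.2,0,0.2],[0,0,0]],[[0.3,0,0.3],[0,0,0]],[[0.4,0,0.4],[0,0,0]],[[0.5,0,0.5],[0,0,0]],[[0.6,0,0.6],[0,0,0]],[[0.7,0,0.7],[0,0,0]],[[0.8,0,0.8],[0,0,0]],[[0.9,0,0.9],[0,0,0]],[[0.95,0,0.9],[0,0,0]]]'
```

```text
clock: 107.25
position: [0.551, 0.1016, 0.1001]
ee_rot: [0.713, 0.701, -0.001, -0.001]
ft_force: [-0.5, -1.3, -0.0]
grip_width: 0.45
grasp_force: 0.0
```

```bash

python3 -m inch '[[[0,0,0.1],[0,0,0]],[[0,0,0.2],[0,0,0]],[[0,0,0.3],[0,0,0]],[[0,0,0.4],[0,0,0]],[[0,0,0.5],[0,0,0]],[[0,0,0.6],[0,0,0]],[[0,0,0.7],[0,0,0]],[[0,0,0.8],[0,0,0]],[[0,0,0.9],[0,0,0]],[[0,0,0.99],[0,0,0]]]'
python3 -m inch '[[[0,0,0],[0,0,0]],[[0,0,0],[0,0,0]],[[0,0,0],[0,0,0]],[[0,0,0],[0,0,0]],[[0,0,0],[0,0,0]],[[0,0,0],[0,0,0]],[[0,0,0],[0,0,0]],[[0,0,0],[0,0,0]],[[0,0,0],[0,0,0]],[[0,0,0],[0,0,0]]]' 0 60
python3 -m inch '[[[-0.02,0,0],[0,0,0]],[[-0.04,0,0],[0,0,0]],[[-0.06,0,0],[0,0,0]],[[-0.06,0.01,0],[0,0,0]],[[-0.06,0.02,0],[0,0,0]],[[-0.06,0.03,0],[0,0,0]],[[-0.06,0.03,0],[0,0,0]],[[-0.06,0.03,0],[0,0,0]],[[-0.06,0.03,0],[0,0,0]],[[-0.06,0.03,0],[0,0,0]]]'
```

```text
clock: 108.25
position: [0.5517, 0.1006, 0.0214]
ee_rot: [0.713, 0.701, -0.0, -0.0]
ft_force: [0.3, 0.3, 0.0]
grip_width: 0.454
grasp_force: 0.0
clock: 109.25
position: [0.5518, 0.1006, 0.0222]
ee_rot: [0.713, 0.701, 0.0, 0.0]
ft_force: [0.5, 0.8, 0.8]
grip_width: 0.104
grasp_force: 59.0
clock: 110.25
position: [0.5519, 0.0959, 0.0222]
ee_rot: [0.713, 0.701, -0.002, -0.001]
ft_force: [-14.2, -0.5, 14.2]
grip_width: 0.106
grasp_force: 61.0
```

```bash

python3 -m inch '[[[0,-0.02,0],[0,0,0]],[[0,-0.03,0],[0,0,0]],[[0,-0.03,0],[0,0,0]],[[0,-0.03,0],[0,0,0]],[[0,-0.03,0],[0,0,0]],[[0,-0.03,0],[0,0,0]],[[0,-0.03,0],[0,0,0]],[[0,-0.03,0],[0,0,0]],[[0,-0.03,0],[0,0,0]],[[0,-0.03,0],[0,0,0]]]' - 40
python3 -m inch '[[[0,0,0],[0,0,0]],[[0,0,0],[0,0,0]],[[0,0,0],[0,0,0]],[[0,0,0],[0,0,0]],[[0,0,0],[0,0,0]],[[0,0,-0.1],[0,0,0]],[[0,0,-0.3],[0,0,0]],[[0,0,-0.5],[0,0,0]],[[0,0,-0.75],[0,0,0]],[[0,0,-1],[0,0,0]]]' 0.45 >/dev/null
python3 -m inch '[[[-0.1,-0.02,-0.1],[0,0,0]],[[-0.2,-0.04,-0.2],[0,0,0]],[[-0.3,-0.06,-0.3],[0,0,0]],[[-0.4,-0.08,-0.4],[0,0,0]],[[-0.5,-0.1,-0.5],[0,0,0]],[[-0.6,-0.12,-0.6],[0,0,0]],[[-0.7,-0.14,-0.7],[0,0,0]],[[-0.8,-0.16,-0.8],[0,0,0]],[[-0.9,-0.18,-0.9],[0,0,0]],[[-1,-0.19,-0.9],[0,0,0]]]' 0.55 >/dev/null
python3 -m inch '[[[-0.1,-0.02,0],[0,0,0]],[[-0.2,-0.04,0],[0,0,0]],[[-0.3,-0.06,0],[0,0,0]],[[-0.4,-0.08,0],[0,0,0]],[[-0.5,-0.1,0],[0,0,0]],[[-0.6,-0.12,0],[0,0,0]],[[-0.7,-0.14,0],[0,0,0]],[[-0.8,-0.16,0],[0,0,0]],[[-0.9,-0.18,0],[0,0,0]],[[-1,-0.19,0],[0,0,0]]]' >/dev/null
python3 -m inch '[[[-0.1,-0.02,0],[0,0,0]],[[-0.2,-0.04,0],[0,0,0]],[[-0.3,-0.06,0],[0,0,0]],[[-0.4,-0.08,0],[0,0,0]],[[-0.5,-0.1,0],[0,0,0]],[[-0.6,-0.12,0],[0,0,0]],[[-0.7,-0.14,0],[0,0,0]],[[-0.8,-0.16,0],[0,0,0]],[[-0.9,-0.18,0],[0,0,0]],[[-1,-0.19,0],[0,0,0]]]' >/dev/null
python3 -m inch '[[[-0.1,-0.02,0],[0,0,0]],[[-0.2,-0.04,0],[0,0,0]],[[-0.3,-0.06,0],[0,0,0]],[[-0.4,-0.08,0],[0,0,0]],[[-0.5,-0.1,0],[0,0,0]],[[-0.6,-0.12,0],[0,0,0]],[[-0.7,-0.14,0],[0,0,0]],[[-0.8,-0.16,0],[0,0,0]],[[-0.9,-0.18,0],[0,0,0]],[[-1,-0.19,0],[0,0,0]]]' >/dev/null
python3 -m inch '[[[-0.1,-0.02,0],[0,0,0]],[[-0.2,-0.04,0],[0,0,-0.02]],[[-0.3,-0.06,0],[0,0,-0.04]],[[-0.4,-0.08,0],[0,0,-0.06]],[[-0.5,-0.1,0],[0,0,-0.08]],[[-0.6,-0.12,0],[0,0,-0.1]],[[-0.7,-0.14,0],[0,0,-0.12]],[[-0.8,-0.16,0],[0,0,-0.14]],[[-0.9,-0.18,0],[0,0,-0.155]],[[-1,-0.19,0],[0,0,-0.155]]]'
python3 fin.py; python3 lev.py
```

```text
clock: 111.25
position: [0.5518, 0.0958, 0.0222]
ee_rot: [0.713, 0.701, 0.0, 0.0]
ft_force: [-2.7, 1.2, 5.5]
grip_width: 0.105
grasp_force: 59.6
clock: 117.25
position: [0.4687, -0.3035, 0.1741]
ee_rot: [0.669, 0.743, -0.0, -0.0]
ft_force: [0.9, 0.2, -0.5]
grip_width: 0.553
grasp_force: 0.0
lug y 0.5974 0.6451 mid 0.6212 x 0.5336 yaw -12.7
lug y -0.1371 -0.0999 mid -0.1185 x 0.5462 yaw -2.1
lug y -0.0629 -0.0315 mid -0.0472 x 0.548 yaw -1.4
lug y 0.0083 0.0427 mid 0.0255 x 0.5499 yaw 2.1
lug y 0.0795 0.1136 mid 0.0965 x 0.5506 yaw 2.0
hole [ 0.6006 -0.1212] 15.0
hole [0.6031 0.0251] 33.0
clip y mid -0.1204 -0.1414 -0.0994
clip y mid -0.0491 -0.0702 -0.028
clip y mid 0.0226 0.0006 0.0447
clip y mid 0.0946 0.0738 0.1155
top 80.0 dir 96.1 [ 0.4677 -0.3108]
scene 122.5 dir 98.1 [ 0.466  -0.3104]
```

All four plates are home and centred in their lanes, and the lever is at about 96° (shut). I grip it and open it 45° clockwise.

```bash

python3 -m inch '[[[-0.02,0,0.05],[0,0,0]],[[-0.04,0,0.1],[0,0,0]],[[-0.06,0,0.15],[0,0,0]],[[-0.08,0,0.2],[0,0,0]],[[-0.09,0,0.25],[0,0,0]],[[-0.09,0,0.3],[0,0,0]],[[-0.09,0,0.35],[0,0,0]],[[-0.09,0,0.4],[0,0,0]],[[-0.09,0,0.45],[0,0,0]],[[-0.09,0,0.5],[0,0,0]]]'
python3 -m inch '[[[0,0,0.05],[0,0,0]],[[0,0,0.1],[0,0,0]],[[0,0,0.16],[0,0,0]],[[0,0,0.22],[0,0,0]],[[0,0,0.28],[0,0,0]],[[0,0,0.34],[0,0,0]],[[0,0,0.4],[0,0,0]],[[0,0,0.46],[0,0,0]],[[0,0,0.52],[0,0,0]],[[0,0,0.54],[0,0,0]]]'
python3 -m inch '[[[0,0,0],[0,0,0]],[[0,0,0],[0,0,0]],[[0,0,0],[0,0,0]],[[0,0,0],[0,0,0]],[[0,0,0],[0,0,0]],[[0,0,0],[0,0,0]],[[0,0,0],[0,0,0]],[[0,0,0],[0,0,0]],[[0,0,0],[0,0,0]],[[0,0,0],[0,0,0]]]' 0 40
python3 -m inch '[[[-0.003,0.078,0],[0,0,0.1]],[[-0.012,0.156,0],[0,0,0.2]],[[-0.028,0.233,0],[0,0,0.3]],[[-0.049,0.309,0],[0,0,0.4]],[[-0.076,0.383,0],[0,0,0.5]],[[-0.109,0.454,0],[0,0,0.6]],[[-0.147,0.522,0],[0,0,0.7]],[[-0.191,0.588,0],[0,0,0.8]],[[-0.24,0.649,0],[0,0,0.9]],[[-0.293,0.707,0],[0,0,1]]]'
python3 lev.py
```

```text
clock: 118.55
position: [0.4697, -0.31, 0.1338]
ee_rot: [0.669, 0.743, -0.0, 0.0]
ft_force: [0.1, -0.2, 0.3]
grip_width: 0.548
grasp_force: 0.0
clock: 119.55
position: [0.4694, -0.3099, 0.0903]
ee_rot: [0.669, 0.743, -0.0, -0.0]
ft_force: [0.0, -0.1, 0.1]
grip_width: 0.548
grasp_force: 0.0
clock: 120.55
position: [0.4693, -0.31, 0.0911]
ee_rot: [0.669, 0.743, -0.0, -0.0]
ft_force: [-4.8, 1.5, 5.5]
grip_width: 0.18
grasp_force: 39.2
clock: 121.55
position: [0.5261, -0.3287, 0.091]
ee_rot: [0.904, 0.428, -0.002, -0.001]
ft_force: [-15.7, 0.9, 11.4]
grip_width: 0.185
grasp_force: 45.8
top 35.5 dir 58.3 [ 0.5373 -0.3165]
scene 39.0 dir 4.300000000000011 [ 0.5376 -0.3143]
```

```bash

python3 -m inch '[[[0,0,0],[0,0,0]],[[0,0,0],[0,0,0]],[[0,0,0],[0,0,0]],[[0,0,0],[0,0,0]],[[0,0,0],[0,0,0]],[[0,0,0],[0,0,0]],[[0,0,0],[0,0,0]],[[0,0,0],[0,0,0]],[[0,0,0],[0,0,0]],[[0,0,0],[0,0,0]]]' 0.5
python3 -m inch '[[[0,0,-0.1],[0,0,0]],[[0,0,-0.2],[0,0,0]],[[0,0,-0.3],[0,0,0]],[[0,0,-0.4],[0,0,0]],[[0,0,-0.5],[0,0,0]],[[0,0,-0.6],[0,0,0]],[[0,0,-0.7],[0,0,0]],[[0,0,-0.8],[0,0,0]],[[0,0,-0.9],[0,0,0]],[[0,0,-1],[0,0,0]]]'
python3 lev.py
```

```text
clock: 122.65
position: [0.5284, -0.3274, 0.0909]
ee_rot: [0.903, 0.431, 0.0, 0.0]
ft_force: [0.5, -0.2, 0.1]
grip_width: 0.5
grasp_force: 0.0
clock: 123.65
position: [0.5283, -0.3274, 0.1716]
ee_rot: [0.903, 0.431, 0.0, 0.0]
ft_force: [-0.3, -0.8, 1.8]
grip_width: 0.502
grasp_force: 0.0
top 58.5 dir 51.4 [ 0.5349 -0.3214]
scene 138.5 dir 44.69999999999999 [ 0.5248 -0.3292]
```

```bash

python3 -m inch '[[[0,-0.1,-0.1],[0,0,0]],[[0,-0.2,-0.2],[0,0,0]],[[0,-0.3,-0.3],[0,0,0]],[[0,-0.4,-0.4],[0,0,0]],[[0,-0.5,-0.4],[0,0,0]],[[0,-0.6,-0.4],[0,0,0]],[[0,-0.7,-0.4],[0,0,0]],[[0,-0.8,-0.4],[0,0,0]],[[0,-0.9,-0.4],[0,0,0]],[[0,-1,-0.4],[0,0,0]]]' >/dev/null
python3 -m inch '[[[0,-0.1,0],[0,0,0]],[[0,-0.2,0],[0,0,0]],[[0,-0.3,0],[0,0,0]],[[0,-0.4,0],[0,0,0]],[[0,-0.5,0],[0,0,0]],[[0,-0.6,0],[0,0,0]],[[0,-0.7,0],[0,0,0]],[[0,-0.8,0],[0,0,0]],[[0,-0.9,0],[0,0,0]],[[0,-1,0],[0,0,0]]]'
python3 lev.py
python3 - <<'E'
import numpy as np
# sleeve centres (top view): start, shut; pivot from the 80 mm radius
a=np.array([.5406,-.3460]);b=np.array([.4676,-.3108]);m=(a+b)/2;d=b-a;L=np.hypot(*d);n=np.array([d[1],-d[0]])/L;h=np.sqrt(.08**2-L*L/4)
for s in(1,-1):
    P=m+s*h*n;print("pivot",P.round(4),"start,shut ang",[np.degrees(np.arctan2(*(q-P)[::-1])).round(1) for q in(a,b)])
E
```

```text
clock: 125.75
position: [0.4035, -0.2263, 0.2029]
ee_rot: [0.903, 0.431, -0.0, 0.0]
ft_force: [0.4, 0.2, -0.1]
grip_width: 0.497
grasp_force: 0.0
top 101.5 dir 48.3 [ 0.5278 -0.3289]
scene 139.5 dir 44.80000000000001 [ 0.5248 -0.3291]
pivot [ 0.5341 -0.2663] start,shut ang [np.float64(-85.3), np.float64(-146.2)]
pivot [ 0.4741 -0.3905] start,shut ang [np.float64(33.8), np.float64(94.7)]
```

```bash
python3 - <<'E'
from h import *
cv2.imwrite("pics/end.png",manip.camera("scene")[:,:,::-1])
E
```

```text
(no output)
```

View pics/end.png

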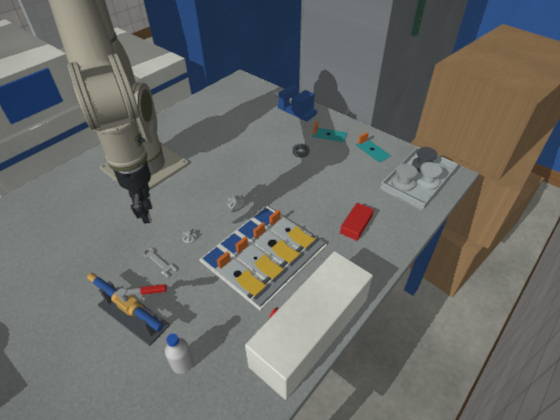

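All four plates are under their clips, with lugs at (222,260), (241,244), (258,230) and (275,217). The lever at (150,290) is about half open, the bystanders are untouched, and the arm is clear.

```bash
python3 -c "
from workcell import manip
print(manip.hand_in())"
```

```text
the job is handed in; nothing more can be done
None
```

I handed the job in at about 126 s: the valve was shut first, all four plates are home under their clips in lanes 1–4, and the valve is now open to about 45–48° by camera; the hand-in gave no verdict.

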